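# Fit the retaining ring on the laboratory drive spindle

### The arm

A 6-joint arm with a two-finger parallel gripper is mounted at the origin on the work surface. World frame = base frame: x ahead of the robot, y to its left, z up, the work surface at z = 0. Lengths are in m, angles in rad, forces in N, time in s.
With the tool pointing down it reaches from about 0.3 to 0.875 m from the base axis. Payload 6.4 kg.
Tool frame: the origin (TCP) lies on the centre line of the jaws, within the pads' length; the fingertips stand 25 mm ahead of it and the grasp point (between the pads) lies 6 mm ahead of it; z points along the fingers, y is the line along which they close (so a half turn about z gives the same grasp; the last joint's range is limited). The gripper opens to 85 mm and grips with 20 to 120 N. Pads are 22 mm wide; open, the fingers measure 114 mm over their backs; the gripper's body (76 mm by 85 mm) begins 54 mm behind the grasp point. The pads swing forward as they close: fully open they stand 13 mm farther back than shut.
Start: joints at [-1.44, 0.181, 1.607, -0, 1.354, -0.206], TCP at [0.19, -0.543, 0.256] pointing down, gripper open.
Joint ranges: [-2.99, 2.99], [-0.89, 2.07], [0.3, 2.58], [-1.14, 4.28], [0, 2.63], [-3.12, 3.12]. Speed limits (rad/s): [2.57, 2.57, 3.01, 3.14, 3.14, 3.14].

### API

Orientations are given as a unit quaternion [w, x, y, z].
In Python, from bench import get_obs, camera, hand_in, spot_in gives the robot as it stands.
- The arm moves only by the shell command python3 -m jog 'ROWS'. ROWS is JSON, one flat list of numbers, 7 for each row, row after row: the shift along the tool's x, y, z in m, then the turn, a rotation vector about the tool's x, y, z in rad, then the closure, from 0 (fully open) to 1 (shut). A call has 1 to 20 rows; each row is the pose to reach, as a shift and turn from the pose commanded when the call began, along the tool's axes at that moment; what a row does not reach only later rows make up. A row lasts 1/8 s, in which the tool goes at most 62.5 mm and 10.7 degrees, less where a joint would pass 70% of its speed; a pose out of reach is approached as far as the arm can. A call with a gripper value outside its range is refused whole. The fingers move at their own pace and stop on an object; the grip force is fixed at half the most. Time passes only in rows, so rows that repeat a pose let the fingers close. It gives the time, the measured TCP pose, the force, the opening and the grip force at its end, in the units of the state.
- get_obs(): the state, without advancing time (a new reading comes with each control period).
- camera(name): name is "side" or "top" or "wrist"; returns a dict with "frame" (480x640x3 uint8, red, green, blue), "mtx" (3x3 intrinsics, pixels), "extrinsics" (4x4, takes a point from camera to world coordinates). Camera axes: x right, y up, looking along -z (the intrinsics and any distortion apply to the point x, -y, -z); pixel columns grow to the right and rows downward; lengths in m; the calibration is good to about 2 mm. A picture is of the moment at which its call begins. There is no depth.
- hand_in(): hands the job in; it is judged then, once.
Trained networks look in a picture, given as the dict that the camera call returned (one of the last four; its "shot" number tells which), for a name from the list of things; names that differ only in an ending like _2 or _b are one class to them, and where a whole thing is asked for, a point or a joint stands for the part that bears it (a point fixed in the world has none). Each returns a list of dicts, best first, with "confidence" (0 to 1); they miss things now and then, are a little off and sometimes report something else, mostly with a low value. They report only what shows in the picture. A call takes as long as a camera call.
- spot_in(picture, name): "xyz" ([x, y, z] in m, in world coordinates, good to about 4 mm: the middle of the surface that is visible of it).
The state is a dict: "time_s": time; "q": joint angles; "dq": joint speeds; "joint_efforts": joint torques, N m; "eef_pos": TCP position; "eef_rot": TCP orientation; "wrist_force": force on the tool from outside, world axes, zero at the start; "torque": the same for the moment, N m; "opening": opening from 0.0 (shut) to 1.0 (fully open); "grasp_force": force on a finger pad.
Only numpy, scipy, OpenCV 4.12 (cv2) and the standard library are available. Lean on these libraries where they do the work, as an engineer would, in place of code of your own. Each camera call takes 0.05 s, during which the arm holds its last target. There are 200 camera calls.

### The job

The steel retaining ring lies loose on the step of the drive unit's spindle. Take the ring pliers from their stand, put both tips into the gap in the ring and squeeze the handles to spread it without overstretching it; slide it down the spindle, gently press the sprung hub down with it until the groove is free, and let the ring close fully into the groove. Then put the pliers back upright in their stand; do not handle the ring with the gripper itself, and leave the other things on the bench alone.

Things in the scene. Friction and masses are not known exactly. Their poses are not given: they have to be found in the camera images.
- ring: Open dark steel retaining ring, 4 thick, 57 across, lying flat, with two upturned lugs 9 tall at the gap. Origin: centre of its opening, on the underside; x points through the gap, z up. The lugs' flat faces stand at y = -13 and +13, from x = 19 to 34. Two arms hinged at the back (x = -25.5) spring closed. Spreading drags it 2 to 4 towards the gap: centre it on the spindle again, or it sticks on the step.
- ring_left (a joint): How far each arm of the ring is spread (rad; both alike). 0 = at rest; clears the spindle from 0.16, best 0.20 (lug faces then 23 either side of the middle); overstretched, and spoilt, beyond 0.30; 0.03 to 0.07 when closed in the groove. Spring: about 5 N on each lug at 0.20.
- pliers: Ring pliers standing on their tips in the stand, 147 tall, 0.15 kg. Origin: midway between the tips' lower ends; z up to the handles, tips spread along y; alike both ways round. Tips: 6 wide in x, outer faces at y = -8 and +8 at rest, 8 long below a shoulder, 10 wide in x, that reaches 6 further out and presses on top of the lugs. Pivot at z = 65.
- pliers_grip (a point): Midway between the pliers' two black handles, where to grip them (pliers z = 125). Handles: 14 wide in x, from 26 below this point to 22 above, 58 over their outer faces here at rest; finger guards 26 to 30 below this point stick out to y = -32 and +32.
- pliers_left (a joint): How far each half of the pliers is turned (rad; both alike). The handles do not cross: squeezing them spreads the tips. 0 = at rest, up to 0.45. Each 0.1 brings each handle in by 6 and each tip out by 6; 0.26 spreads the ring to about 0.20. A spring resists: turning starts at a squeeze of 8 N and takes about 17 N with the ring.
- seat (a point): On the spindle's axis, level with the lower edge of its groove, 62 above the bench; z up. Heights above it: groove 36 across from 0 to 5.5, land 40 across to 11.5, where the loose ring lies on its step, nose 33 across to 21.5. A flat hub, 72 across, rides on a spring round the spindle: its face stands 3 above this point and must be pressed down to it (3 N to start, 7 N at its stop).
- stand: Grey plastic stand: foot 90 square, 6 high, carrying an upright holder 56 high with a pocket 13 (x) by 32 (y), its floor at z = 6, open at the top, where from z = 42 up it flares to a mouth 27 by 46. Origin: centre of the underside; the pliers stand in the pocket with their y along the stand's y, either way round.
- drive: White drive unit, 130 square and 50 high plus hub and spindle. Origin: centre of the underside.
- reagent: Amber bottle, 60 across, 130 tall: leave alone. Origin: underside.
- beaker: Glass beaker, 64 across, 75 tall: leave alone. Origin: underside.
- objective: Steel microscope objective, 26 across, 42 tall: leave alone. Origin: underside.

How it is judged:
By the outcome, as a careful person would: the job done as asked, in the order asked, and still so for the second after the job is handed in, with the robot touching nothing.
It also fails if it takes over 72 s, if anything falls off the work surface, if the arm or the gripper's body presses on something with over 40 N, if the wrist force passes 120 N, or if a joint passes its speed limit or range.

## Working session

There is one attempt and no reset: what is moved stays moved. The work goes in short steps, Python scripts to look and compute and a shell command to move; the robot and the scene stay as the last step left them, time stands still between calls to the robot, and variables do not carry over. Pictures are saved under pics/ and viewed, at most 10 in all, crops included, and the job is handed in when it is done.

```bash
mkdir -p pics; cat > h.py <<'E'
import numpy as np, cv2
from bench import get_obs, camera, spot_in
def proj(c,P):
    P=np.atleast_2d(P); E=np.array(c['extrinsics']); p=(P-E[:3,3])@E[:3,:3]
    p=p*[1,-1,-1]; u=p@np.array(c['mtx']).T; return u[:,:2]/u[:,2:]
def atz(c,uv,z):
    E=np.array(c['extrinsics']); uv=np.atleast_2d(uv)
    d=np.c_[uv,np.ones(len(uv))]@np.linalg.inv(np.array(c['mtx'])).T*[1,-1,-1]
    d=d@E[:3,:3].T; o=E[:3,3]; return o+d*((z-o[2])/d[:,2:])
def save(c,n,crop=None,s=1):
    f=c['frame'][...,::-1]
    if crop: x0,y0,x1,y1=crop; f=f[y0:y1,x0:x1]
    cv2.imwrite('pics/'+n,cv2.resize(f,None,fx=s,fy=s,interpolation=cv2.INTER_CUBIC))
E
python3 - <<'E'
from h import *
o=get_obs(); print(o)
for n in ('top','side'):
    c=camera(n); save(c,n+'1.png'); print(n,np.round(c['extrinsics'],3).tolist(),np.round(c['mtx'],1).tolist(),[k for k in c])
    for t in ('ring','pliers','pliers_grip','stand','drive','reagent','beaker','objective'):
        print(t,[(np.round(r['xyz'],3).tolist(),round(r['confidence'],2)) for r in spot_in(c,t)][:2])
E
```

```text
{'time_s': 0.0, 'q': array([-1.44033964e+00,  1.81531833e-01,  1.60802883e+00,  1.75410878e-05,
        1.35377892e+00, -2.06302460e-01]), 'dq': array([-0.00079144, -0.00012654,  0.00030963,  0.00055805,  0.00047678,
        0.00015266]), 'joint_efforts': array([ 2.88869436e-03, -4.44867361e+01, -3.51333439e+01,  1.39300860e-04,
        9.10029688e-03, -8.30008872e-06]), 'eef_pos': array([ 0.18994926, -0.5421769 ,  0.25537922]), 'eef_rot': array([-8.72514544e-04,  9.85857562e-01,  1.67583126e-01,  4.16734729e-05]), 'wrist_force': array([0.22917541, 0.46677702, 0.27222196]), 'torque': array([-0.01266137, -0.04848503, -0.00655402]), 'grasp_force': 0.0, 'opening': 0.9992310743303331}
top [[0.014, 0.998, -0.067, 0.482], [-1.0, 0.013, -0.01, 0.07], [-0.009, 0.068, 0.998, 1.082], [0.0, 0.0, 0.0, 1.0]] [[607.8, 0.0, 315.3], [0.0, 607.8, 239.8], [0.0, 0.0, 1.0]] ['frame', 'mtx', 'extrinsics', 'shot']
ring [([0.571, -0.174, 0.079], 0.71)]
pliers [([0.518, 0.21, 0.102], 0.84), ([0.397, -0.024, 0.033], 0.28)]
pliers_grip [([0.527, 0.204, 0.104], 0.61)]
stand [([0.516, 0.195, 0.007], 0.7)]
drive
[... 172 characters left out ...]
34], 0.59), ([0.519, 0.211, 0.104], 0.32)]
side [[-0.99, 0.102, -0.097, 0.472], [-0.141, -0.739, 0.659, 0.616], [-0.004, 0.666, 0.746, 0.74], [0.0, 0.0, 0.0, 1.0]] [[500.3, 0.0, 309.4], [0.0, 500.3, 235.4], [0.0, 0.0, 1.0]] ['frame', 'mtx', 'extrinsics', 'shot']
ring [([0.578, -0.166, 0.081], 0.51)]
pliers [([0.521, 0.2, 0.106], 0.82)]
pliers_grip [([0.519, 0.199, 0.105], 0.65), ([0.582, -0.164, 0.076], 0.18)]
stand [([0.512, 0.22, 0.007], 0.98), ([0.706, 0.052, 0.079], 0.61)]
drive [([0.563, -0.15, 0.046], 0.7)]
reagent [([0.7, 0.052, 0.08], 0.73), ([0.561, -0.147, 0.049], 0.43)]
beaker [([0.371, 0.299, 0.043], 0.93)]
objective [([0.401, -0.014, 0.027], 0.83), ([0.512, 0.216, 0.006], 0.18)]
```

View pics/top1.png

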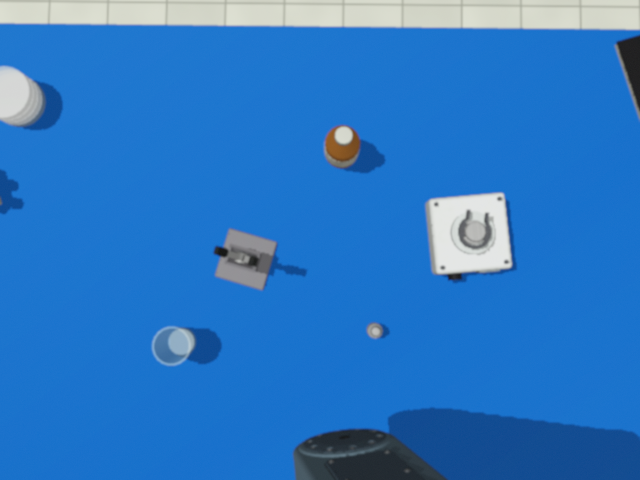

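View pics/side1.png

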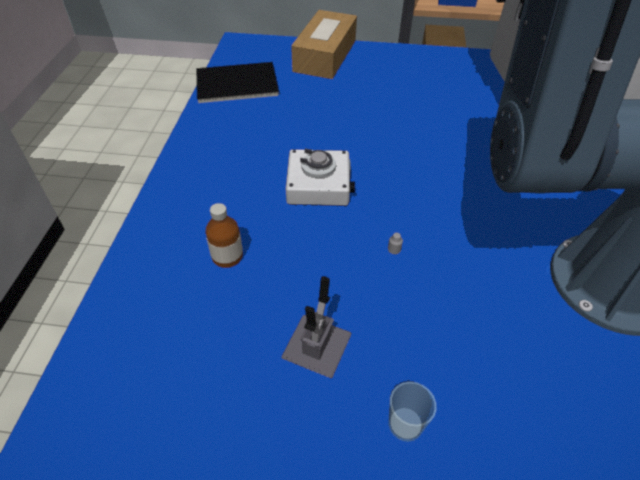

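The top view shows the stand and pliers at (240,257), with handle ends near (221,252) and (252,262). The drive is at (470,233), with ring lugs near (468,214) and (487,218), so the gap faces roughly +x. The side view agrees. Next I'll check how the wrist camera is mounted so I can get close-up views.

```bash
cat >> h.py <<'E'
from scipy.spatial.transform import Rotation as R
def rot(o): return R.from_quat(np.roll(o['eef_rot'],-1))
def plan(pos,yaw):  # tool pointing down, tool x at yaw; prints shift & turn in the tool frame now
    o=get_obs(); r=rot(o); t=R.from_euler('z',yaw)*R.from_euler('x',np.pi)
    print('shift',np.round(r.inv().apply(np.array(pos)-o['eef_pos']),4),'turn',np.round((r.inv()*t).as_rotvec(),4),'t',o['time_s'])
E
python3 - <<'E'
from h import *
o=get_obs(); c=camera('wrist'); E=np.array(c['extrinsics']); r=rot(o)
print('cam in tool',r.inv().apply(E[:3,3]-o['eef_pos']), (r.inv().as_matrix()@E[:3,:3]).round(3), c['mtx'])
plan([0.565,-0.175,0.33],-0.15)
plan([0.565,-0.175,0.33],np.pi-0.15)
E
```

```text
cam in tool [ 0.08278334  0.0003103  -0.11891332] [[-0.001  0.948  0.318]
 [ 1.     0.001  0.001]
 [ 0.     0.318 -0.948]] [[376.21881159   0.         322.88354056]
 [  0.         376.21881159 246.64322664]
 [  0.           0.           1.        ]]
shift [ 0.4754 -0.2231 -0.0737] turn [ 0.     -0.      0.4868] t 0.95
shift [ 0.4754 -0.2231 -0.0737] turn [ 0.      0.     -2.6548] t 0.95
```

```bash
python3 -m jog '[0.475,-0.223,0.005,0,0,0.487,0, 0.475,-0.223,0.005,0,0,0.487,0, 0.475,-0.223,0.005,0,0,0.487,0, 0.475,-0.223,0.005,0,0,0.487,0, 0.475,-0.223,0.005,0,0,0.487,0, 0.475,-0.223,0.005,0,0,0.487,0, 0.475,-0.223,0.005,0,0,0.487,0, 0.475,-0.223,0.005,0,0,0.487,0, 0.475,-0.223,0.005,0,0,0.487,0, 0.475,-0.223,0.005,0,0,0.487,0, 0.475,-0.223,0.005,0,0,0.487,0]'
python3 - <<'E'
from h import *
c=camera('wrist'); save(c,'w1.png')
import pickle; pickle.dump({k:np.array(c[k]) for k in('frame','mtx','extrinsics')},open('w1.pkl','wb'))
for t in('ring','drive'): print(t,[(np.round(r['xyz'],4),r['confidence']) for r in spot_in(c,t)][:2])
print(proj(c,[[.565,-.175,.05],[.565,-.175,.0835]]))
E
```

```text
time_s: 2.33
eef_pos: [0.5643, -0.1756, 0.2511]
eef_rot: [0.0, 0.997, -0.075, -0.0]
wrist_force: [0.2, -0.6, -0.9]
opening: 0.995
grasp_force: 0.0
ring [(array([ 0.5656, -0.1793,  0.0805]), 0.63)]
drive [(array([ 0.5802, -0.1884,  0.0503]), 0.67)]
[[322.42821886 219.03409921]
 [322.3614428  229.60117582]]
```

View pics/w1.png

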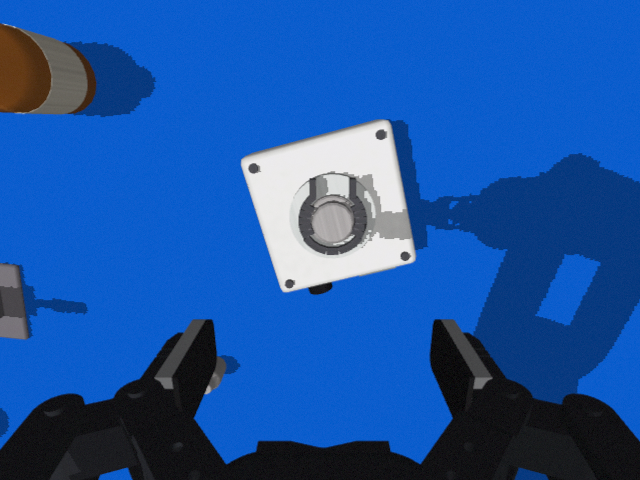

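The wrist view shows the drive, with the spindle nose at about (333,222), the hub disc around it and lugs at about (312,187) and (351,187). I'll zoom in to measure.

```bash
python3 - <<'E'
import pickle; from h import *
c=pickle.load(open('w1.pkl','rb')); save(c,'w1z.png',(275,155,385,265),5.4)
E
```

```text
(no output)
```

View pics/w1z.png

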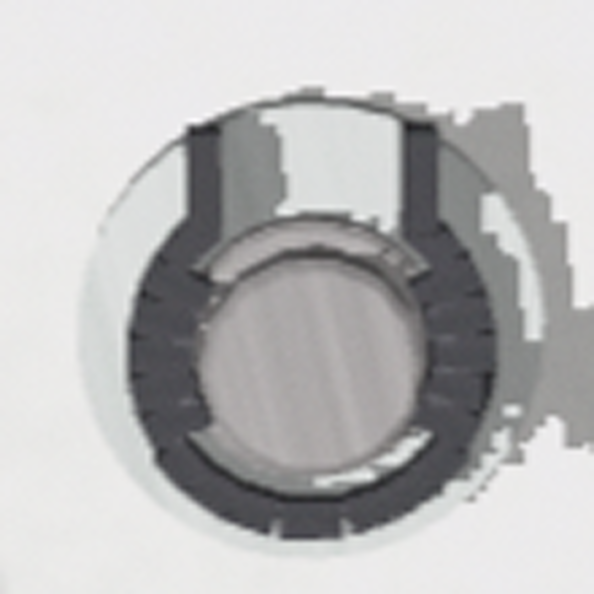

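```bash
python3 - <<'E'
import pickle; from h import *
c=pickle.load(open('w1.pkl','rb'))
f=lambda *p:np.array(p)/5.4+[275,155]-0.4
print('nose',atz(c,f([313,362],[200,362],[426,362]),.0835).round(4))
print('hub',atz(c,f([311.5,327],[78,327],[545,327],[311,97],[311,558]),.065).round(4))
print('ring outer, mid z .0775',atz(c,f([129,355],[497,355],[312,539]),.0765).round(4))
for z in(.0825,.0865):
  p=atz(c,f([188,127],[218,127],[402,127],[437,127],[218,225],[402,215]),z); print(z,p.round(4))
  for a,b in((1,4),(2,5)): d=p[a]-p[b]; print('yaw',np.arctan2(d[1],d[0]))
  d=p[1]-p[2]; print('yaw lug line',np.arctan2(-d[0],d[1]),'gap',np.hypot(*d[:2]),'mid',(p[1]+p[2])/2)
# pliers preview position
plan([0.52,0.205,0.30],-0.31)
E
```

```text
nose [[ 0.5702 -0.1839  0.0835]
 [ 0.5727 -0.1677  0.0835]
 [ 0.5677 -0.2002  0.0835]]
hub [[ 0.5709 -0.1842  0.065 ]
 [ 0.5763 -0.1487  0.065 ]
 [ 0.5654 -0.2198  0.065 ]
 [ 0.6056 -0.1891  0.065 ]
 [ 0.5333 -0.1787  0.065 ]]
ring outer, mid z .0775 [[ 0.5736 -0.1569  0.0765]
 [ 0.5653 -0.2111  0.0765]
 [ 0.5406 -0.1797  0.0765]]
0.0825 [[ 0.6064 -0.1714  0.0825]
 [ 0.6057 -0.1755  0.0825]
 [ 0.6018 -0.2011  0.0825]
 [ 0.6011 -0.206   0.0825]
 [ 0.592  -0.1734  0.0825]
 [ 0.5895 -0.1995  0.0825]]
yaw -0.15796426998650656
yaw -0.1290594437685791
yaw lug line -0.15118786348851468 gap 0.02588564767347853 mid [ 0.60379619 -0.1883418   0.0825    ]
0.0865 [[ 0.6069 -0.1716  0.0865]
 [ 0.6063 -0.1757  0.0865]
 [ 0.6025 -0.201   0.0865]
 [ 0.6017 -0.2058  0.0865]
 [ 0.5928 -0.1736  0.0865]
 [ 0.5903 -0.1994  0.0865]]
yaw -0.15796426998650778
yaw -0.12905944376857906
yaw lug line -0.15118786348851396 gap 0.025525474865389506 mid [ 0.60438672 -0.18833599  0.0865    ]
shift [-0.1012 -0.3702 -0.0487] turn [0.0002 0.     0.1581] t 2.475
```

```bash
python3 -m jog '[-0.1,-0.37,-0.05,0,0,0.158,0, -0.1,-0.37,-0.05,0,0,0.158,0, -0.1,-0.37,-0.05,0,0,0.158,0, -0.1,-0.37,-0.05,0,0,0.158,0, -0.1,-0.37,-0.05,0,0,0.158,0, -0.1,-0.37,-0.05,0,0,0.158,0, -0.1,-0.37,-0.05,0,0,0.158,0, -0.1,-0.37,-0.05,0,0,0.158,0, -0.1,-0.37,-0.05,0,0,0.158,0]'
python3 - <<'E'
from h import *
c=camera('wrist'); save(c,'w2.png')
import pickle; pickle.dump({k:np.array(c[k]) for k in('frame','mtx','extrinsics')},open('w2.pkl','wb'))
for t in('pliers','pliers_grip','stand'): print(t,[(np.round(r['xyz'],4),r['confidence']) for r in spot_in(c,t)][:2])
E
```

```text
time_s: 3.6
eef_pos: [0.5214, 0.2038, 0.3009]
eef_rot: [0.0, 0.988, -0.155, -0.0]
wrist_force: [0.0, -0.3, -0.1]
opening: 0.999
grasp_force: 0.0
pliers [(array([0.5206, 0.2059, 0.1029]), 0.55)]
pliers_grip [(array([ 0.4025, -0.0193,  0.0267]), 0.68)]
stand [(array([0.5339, 0.1969, 0.0033]), 0.69)]
```

View pics/w2.png

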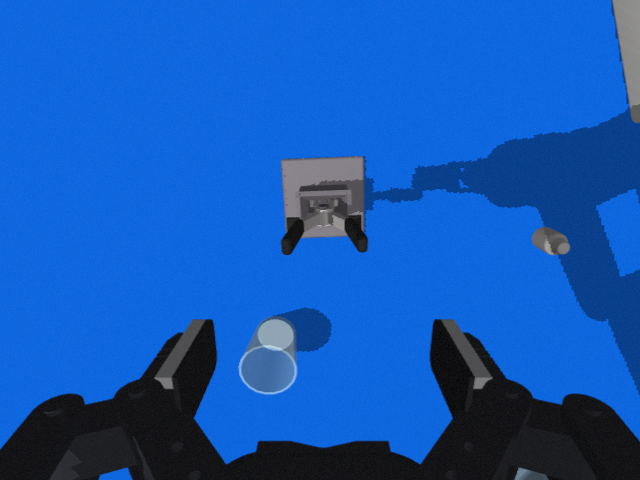

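The handle tops are at about (288,247) and (361,246). The stand is square to the image, so the yaw is about right.

```bash
python3 - <<'E'
import pickle; from h import *
c=pickle.load(open('w2.pkl','rb')); save(c,'w2z.png',(270,150,380,260),5.4)
E
```

```text
(no output)
```

View pics/w2z.png

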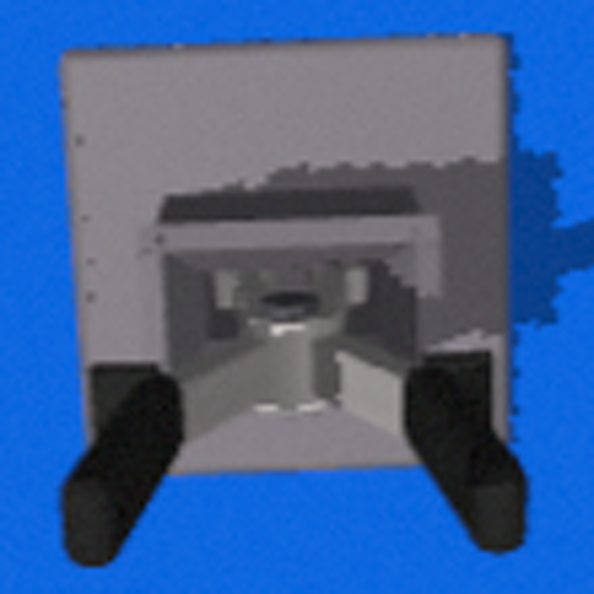

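```bash
python3 - <<'E'
import pickle; from h import *
c=pickle.load(open('w2.pkl','rb'))
f=lambda *p:np.array(p)/5.4+[270,150]-0.4
def mid(n,p,z):
  p=atz(c,f(*p),z); d=p[0]-p[1]; print(n,p.round(4).tolist(),'mid',p[:2].mean(0).round(4),'yaw',np.arctan2(-d[0],d[1]).round(4),'len',np.linalg.norm(d).round(4))
mid('handle top',([92,522],[497,510]),.153)
mid('handle outer',([63,505],[525,490]),.150)
mid('guard top outer',([88,370],[492,355]),.101)
mid('foot far',([62,50],[508,37]),.006)
mid('holder rim far',([160,228],[438,215]),.062)
E
```

```text
handle top [[0.5235, 0.232, 0.153], [0.508, 0.1781, 0.153]] mid [0.5158 0.205  0.153 ] yaw -0.2802 len 0.0561
handle outer [[0.5263, 0.2356, 0.15], [0.5086, 0.1735, 0.15]] mid [0.5174 0.2046 0.15  ] yaw -0.2773 len 0.0645
guard top outer [[0.5331, 0.2343, 0.101], [0.5155, 0.1715, 0.101]] mid [0.5243 0.2029 0.101 ] yaw -0.2733 len 0.0652
foot far [[0.5765, 0.2337, 0.006], [0.5517, 0.1484, 0.006]] mid [0.5641 0.191  0.006 ] yaw -0.2829 len 0.0888
holder rim far [[0.5454, 0.2202, 0.062], [0.5325, 0.1727, 0.062]] mid [0.5389 0.1964 0.062 ] yaw -0.2645 len 0.0492
```

```bash
python3 - <<'E'
from h import *
plan([0.5175,0.2045,0.137],-0.278)
E
```

```text
shift [-0.0038  0.0009  0.1641] turn [ 0.0003  0.0003 -0.0323] t 3.8
```

```bash
python3 -m jog '[-0.004,0.001,0.05,0,0,-0.032,0, -0.004,0.001,0.1,0,0,-0.032,0, -0.004,0.001,0.13,0,0,-0.032,0, -0.004,0.001,0.15,0,0,-0.032,0, -0.004,0.001,0.164,0,0,-0.032,0, -0.004,0.001,0.164,0,0,-0.032,0.15, -0.004,0.001,0.164,0,0,-0.032,0.2, -0.004,0.001,0.164,0,0,-0.032,0.25, -0.004,0.001,0.164,0,0,-0.032,0.25, -0.004,0.001,0.164,0,0,-0.032,0.25]'
python3 - <<'E'
from h import *
c=camera('wrist'); save(c,'w3.png'); o=get_obs(); print(o['eef_pos'],o['opening'],o['grasp_force'],o['wrist_force'])
E
```

```text
time_s: 5.05
eef_pos: [0.518, 0.2059, 0.1387]
eef_rot: [-0.0, 0.99, -0.138, 0.001]
wrist_force: [-0.6, -0.9, 6.0]
opening: 0.748
grasp_force: 8.0
[0.51796657 0.20590318 0.13871434] 0.7466500330767557 8.011972331441939 [-0.53983152 -1.39561776  6.27622457]
```

View pics/w3.png

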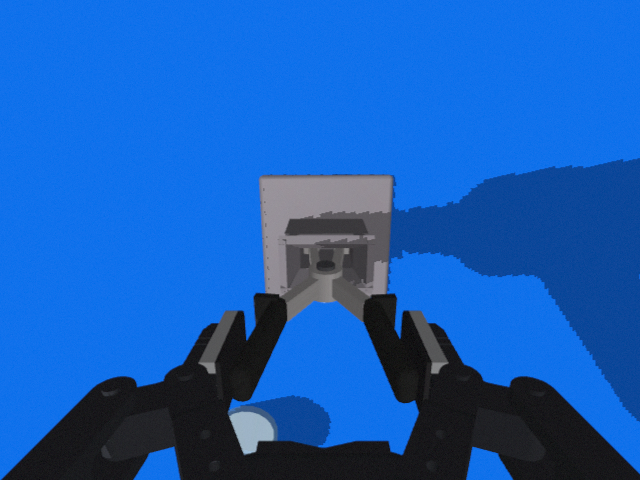

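Both handles are just between the pads, with contact at an opening of 0.748. I'll squeeze slightly and lift straight up.

```bash
python3 -m jog '[0,0,0,0,0,0,0.28, 0,0,0,0,0,0,0.285, 0,0,0,0,0,0,0.285, 0,0,-0.01,0,0,0,0.285, 0,0,-0.02,0,0,0,0.285, 0,0,-0.04,0,0,0,0.285, 0,0,-0.07,0,0,0,0.285, 0,0,-0.1,0,0,0,0.285, 0,0,-0.13,0,0,0,0.285, 0,0,-0.13,0,0,0,0.285]'
python3 - <<'E'
from h import *
c=camera('wrist'); save(c,'w4.png'); o=get_obs(); print(o['eef_pos'],o['opening'],o['grasp_force'],o['wrist_force'])
s=camera('side'); print([(np.round(r['xyz'],4),r['confidence']) for r in spot_in(s,'pliers')][:2], proj(s,o['eef_pos']))
save(s,'s4.png',(220,140,420,340),3)
u=np.array([np.cos(-.15),np.sin(-.15)]); p=np.array([.5703,-.184])+.0265*u; print(p); plan([*p,.267],-.15)
E
```

```text
time_s: 6.35
eef_pos: [0.5183, 0.206, 0.2702]
eef_rot: [-0.001, 0.99, -0.138, 0.003]
wrist_force: [0.5, 0.1, -0.8]
opening: 0.717
grasp_force: 6.3
[0.51734233 0.20579167 0.26810821] 0.7119766363949844 6.290330467745662 [-0.09225822  0.1433615  -2.13031977]
[(array([0.514 , 0.2002, 0.2211]), 0.89)] [[320.93903555 240.49400698]]
[ 0.59650243 -0.18796011]
shift [ 0.1846  0.3567 -0.0011] turn [ 0.001   0.0021 -0.1262] t 6.5
```

View pics/w4.png

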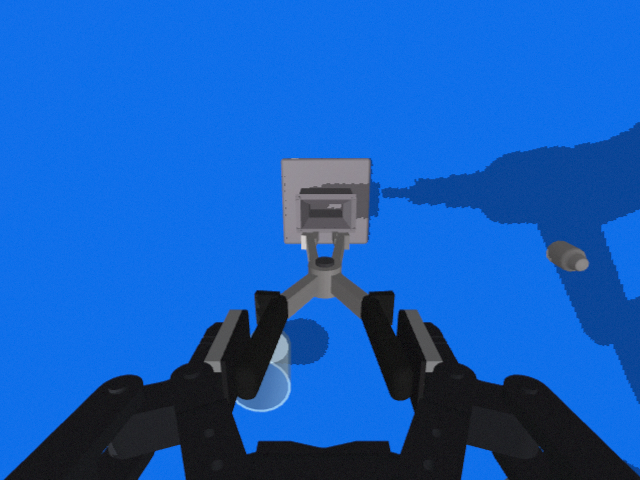

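The pliers are lifted, straight, with the tips at about (309,242) and (341,242) above the empty pocket. I'll carry them over to the ring.

```bash
python3 -m jog '[0.03,0.05,0,0,0,-0.126,0.285, 0.06,0.1,0,0,0,-0.126,0.285, 0.08,0.15,0,0,0,-0.126,0.285, 0.1,0.2,0,0,0,-0.126,0.285, 0.13,0.25,0,0,0,-0.126,0.285, 0.16,0.3,0,0,0,-0.126,0.285, 0.175,0.335,0,0,0,-0.126,0.285, 0.1845,0.3565,0,0,0,-0.126,0.285, 0.1845,0.3565,0,0,0,-0.126,0.285, 0.1845,0.3565,0.02,0,0,-0.126,0.285, 0.1845,0.3565,0.038,0,0,-0.126,0.285, 0.1845,0.3565,0.038,0,0,-0.126,0.285]'
python3 - <<'E'
from h import *
c=camera('wrist'); o=get_obs(); print(o['eef_pos'],o['opening'],o['grasp_force'],o['wrist_force'],rot(o).as_euler('ZYX'))
import pickle; pickle.dump({k:np.array(c[k]) for k in('frame','mtx','extrinsics')},open('w5.pkl','wb'))
q=rot(o).apply([[0,.008,.1327],[0,-.008,.1327]])+o['eef_pos']; print(q,proj(c,q))
save(c,'w5z.png',(250,160,400,272),5.3)
E
```

```text
time_s: 8.0
eef_pos: [0.5958, -0.1856, 0.226]
eef_rot: [-0.001, 0.997, -0.074, -0.003]
wrist_force: [-0.4, -1.0, -2.0]
opening: 0.716
grasp_force: 6.3
[ 0.59656603 -0.18619836  0.22760534] 0.7126334730861966 6.296953673008829 [-0.76110357 -0.02286896 -0.6602145 ] [-1.49033640e-01  3.01435047e-03 -3.14046020e+00]
[[ 0.59500489 -0.19390167  0.09489697]
 [ 0.59738066 -0.17807905  0.09491509]] [[335.62825816 243.49264373]
 [312.74436975 243.50111778]]
```

View pics/w5z.png

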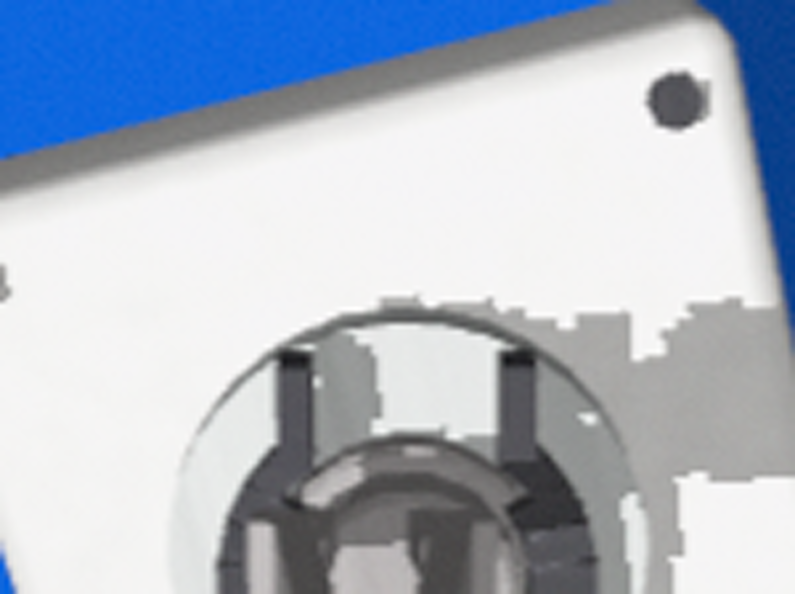

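```bash
python3 - <<'E'
import pickle; from h import *
c=pickle.load(open('w5.pkl','rb')); o=get_obs()
print('nose',proj(c,[[.5703,-.184,.0835],[.5703+.0163,-.1865,.0835]]))
r=rot(o)
for n,p in dict(tipfar=[.003,.009,.1327],shoulderfar=[.005,.015,.1247],pivot=[0,0,.068],guard=[.007,.032,.034],top=[.007,.03,-.014]).items(): print(n,proj(c,r.apply(p)+o['eef_pos']).round(0))
a=cv2.imread('pics/w4.png'); b=c['frame'][...,::-1]
g=lambda im:cv2.cvtColor(np.ascontiguousarray(im),cv2.COLOR_BGR2GRAY).astype(int)
for im in(a,b):
  G=g(im)
  print('guard col265', G[280:312:2,265], 'pivot col325',G[240:300:3,325])
# tool-fixed pixels: same colour in both
d=np.abs(a.astype(int)-b).max(2)
for y in range(224,300,3): print(y,''.join('#' if d[y,x]<25 else '.' for x in range(280,372,1)))
E
```

```text
nose [[326.67070457 271.45925082]
 [326.79402865 250.73671345]]
tipfar [[337. 239.]]
shoulderfar [[346. 240.]]
pivot [[324. 281.]]
guard [[397. 298.]]
top [[418. 365.]]
guard col265 [97 98 97 97 97 68 20 19 25 29 28 29 26 29 29 16] pivot col325 [139 113  97  98  97  95  41  40  54  70  85 131 130 130 127 131 128 128
 128 127]
guard col265 [242 243 243 243 244 244 243 242 240 239 236 119  21  24  24  28] pivot col325 [231  76 117  92  77 111 114 116 181 184 186 186  35  42  55  80 127 129
 129 128]
224 ..................................................................####......................
227 ....................###.....#...................................#........#..................
230 ................##....#......#####....###..............................####...#.............
233 .............##.......#######..........##.......................#####..########.##..........
236 .....................#.....##..........###......................#......###########.##.......
239 .....................#.....##..........#........................#......#########...###......
242 ...........
[... 1224 characters left out ...]
.....................
281 ...................############.....................#####..........####.....................
284 ................############.......................######.............#####.................
287 .................#######.....#######################..###..........#.########...............
290 ..................###...........#################..########...#...##########................
293 ...................#............###############.....#####################...................
296 ...........................#######.############........###############......................
299 ..........#............#######..............................#############...................
```

The pliers swung in the weak grip: the pivot bore moved from row 258 to row 276. I'll firm up the grip slightly and re-measure the tilt.

```bash
python3 -m jog '[0,0,-0.01,0,0,0,0.3, 0,0,-0.01,0,0,0,0.31, 0,0,-0.01,0,0,0,0.31, 0,0,-0.01,0,0,0,0.31]'
cat > m.py <<'E'
from h import *
def feat(im):
  G=cv2.cvtColor(np.ascontiguousarray(im),cv2.COLOR_RGB2GRAY).astype(int)
  col=G[235:320,325]; 
  rows=[235+i for i in range(85) if col[i]<65]
  gl=[next((y for y in range(275,330) if G[y-1,x]-G[y,x]>35 and G[y+2,x]<45),None) for x in (259,265,270,380,386,392)]
  return 'bore',rows,'guard',gl
if __name__=='__main__':
  print(feat(cv2.imread('pics/w4.png')[...,::-1])); import pickle
  print(feat(pickle.load(open('w5.pkl','rb'))['frame']))
  c=camera('wrist'); o=get_obs(); print(feat(c['frame'])); print(o['eef_pos'],o['opening'],o['grasp_force'],rot(o).as_euler('ZYX'))
  pickle.dump({k:np.array(c[k]) for k in('frame','mtx','extrinsics')},open('w6.pkl','wb'))
  # model: tilt t about tool y through z0, bore point at pliers front top
  for t in(0,-.05,-.1,-.15):
    Q=R.from_euler('y',-t)
    P=Q.apply(np.array([[0.002,0,.062],[.007,.03,.0335],[.003,.009,.1327]])); print(t,P[:,0].round(4),proj(c,rot(o).apply(P)+o['eef_pos']).round(0).tolist())
E
python3 m.py
```

```text
time_s: 8.55
eef_pos: [0.5973, -0.1875, 0.2394]
eef_rot: [0.0, 0.997, -0.075, 0.0]
wrist_force: [1.0, -0.5, -1.7]
opening: 0.691
grasp_force: 6.4
('bore', [257, 258, 259, 260, 261, 262, 263, 264, 265, 266], 'guard', [290, 291, 291, 291, 291, None])
('bore', [275, 276, 277, 278, 279, 280, 281, 282], 'guard', [302, 302, 302, 301, 301, None])
('bore', [270, 271, 272, 273, 274, 275, 276, 277, 278], 'guard', [299, 299, 299, 298, 298, None])
[ 0.59723891 -0.18750727  0.23926523] 0.6918467285417825 6.435496034100652 [-1.50267696e-01  8.35492518e-05 -3.14155841e+00]
0 [0.002 0.007 0.003] [[323.0, 283.0], [390.0, 299.0], [336.0, 240.0]]
-0.05 [0.0051 0.0087 0.0096] [[323.0, 278.0], [391.0, 296.0], [336.0, 231.0]]
-0.1 [0.0082 0.0103 0.0162] [[323.0, 272.0], [391.0, 293.0], [336.0, 222.0]]
-0.15 [0.0112 0.0119 0.0228] [[323.0, 267.0], [391.0, 290.0], [336.0, 213.0]]
```

```bash
python3 -m jog '[0,0,-0.005,0,0,0,0.31, 0.002,0,-0.01,0,0,0,0.31, 0.004,0.004,-0.015,0,0,0,0.31, 0.004,0.004,-0.015,0,0,0,0.31, 0.004,0.004,-0.015,0,0,0,0.31]'
cat > m2.py <<'E'
from m import *; import pickle
a=pickle.load(open('w6.pkl','rb'))['frame'].astype(int)
c=camera('wrist'); o=get_obs(); print(feat(c['frame'])); b=c['frame'].astype(int)
pickle.dump({k:np.array(c[k]) for k in('frame','mtx','extrinsics')},open('w7.pkl','wb'))
d=np.abs(a-b).max(2); G=b.mean(2)
for y in range(222,300,2): print(y,''.join(('0123456789'[int(G[y,x]/25.6)]) if d[y,x]<14 else '.' for x in range(280,372,1)))
T=lambda P:proj(c,rot(o).apply(P)+o['eef_pos']).round(0).tolist()
print('tipfar',T([[.003,.0,.1327],[.003,.01,.1327],[-.003,.01,.1327]]),'shoulder',T([[.005,.015,.1247]]),'bore',T([[.006,0,.0677],[.009,0,.0677]]))
print(o['eef_pos'],o['opening'])
E
python3 m2.py
```

```text
time_s: 9.22
eef_pos: [0.6006, -0.1921, 0.2542]
eef_rot: [-0.0, 0.997, -0.075, -0.0]
wrist_force: [0.0, 0.2, -1.8]
opening: 0.688
grasp_force: 6.4
('bore', [270, 271, 272, 273, 274, 275, 276, 277, 278], 'guard', [299, 299, 299, 298, 298, None])
222 9999999999999999999......5..........99999999999999888.............666666666666........999999
224 999999999999999......5.....666666......999999999999999........5......666666666......6.......
226 9999999999999........1......666555.....999999999999999..................6666666666666.......
228 99999999999..........3......666655.....999999999999999.............4.......6666666666.......
230 99999999....8........3.......66655......99999999999999.............5........6666666666666666
232 9999999...9...99.....3.....55566655.....99999999999999..............5...6.....66666666666666
234 999999..9...9999.....32.....5566655.....9999999999..................5555.5......66......6666
236 9999...9..999999.....3......5556666......9999999999.................55555.5......6..........
238 999..9...9999999.....3......55566..............999..................5555655
[... 2404 characters left out ...]
22222222.............99999999999999999
290 9999999999999999.53322223222233334444444444455433333222222222223........99999999999999999999
292 9999999999999864322222222223333444444444444455433333333222222223233...9999999999999999999999
294 99999999999..3222222222233333444344444444444454333333333333232222222234699999999999999999999
296 99999999.43222222222233343444443444444444444454333333333333333222222222334.99999999999999999
298 99999..32222322222333344444444444334444444444543333333333333333322222232222345899999999..888
tipfar [[323.0, 240.0], [338.0, 240.0], [337.0, 248.0]] shoulder [[345.0, 241.0]] bore [[323.0, 272.0], [323.0, 267.0]]
[ 0.60051949 -0.19205116  0.25405224] 0.6891031965992326
```

```bash
python3 -m jog '[-0.002,-0.0005,0,0,0.025,0,0.31, -0.004,-0.001,0,0,0.05,0,0.31, -0.006,-0.0015,0,0,0.07,0,0.31, -0.006,-0.0015,0,0,0.07,0,0.31, -0.006,-0.0015,0.003,0,0.07,0,0.31, -0.006,-0.0015,0.006,0,0.07,0,0.31, -0.006,-0.0015,0.006,0,0.07,0,0.31]'
cat > m3.py <<'E'
from m import *; import pickle
a=pickle.load(open('w7.pkl','rb'))['frame'].astype(int)
c=camera('wrist'); o=get_obs(); print(feat(c['frame'])); b=c['frame'].astype(int)
pickle.dump({k:np.array(c[k]) for k in('frame','mtx','extrinsics')},open('w8.pkl','wb'))
d=np.abs(a-b).max(2); G=b.mean(2)
for y in range(234,272,2): print(y,''.join(('0123456789'[int(G[y,x]/25.6)]) if d[y,x]<14 else '.' for x in range(286,360,1)))
zt=o['eef_pos'][2]-.132; w=atz(c,[[320,252]],zt+.001)[0]; r=w[:2]-[.5703,-.184]
u=np.array([np.cos(-.15),np.sin(-.15)]); v=np.array([-u[1],u[0]])
print('tip far edge in ring frame',r@u,r@v,'zt',zt, o['eef_pos'],o['opening'],o['grasp_force'])
E
python3 m3.py
```

```text
time_s: 10.15
eef_pos: [0.5948, -0.1896, 0.2476]
eef_rot: [0.002, 0.997, -0.075, 0.034]
wrist_force: [-0.3, 0.3, -1.3]
opening: 0.689
grasp_force: 6.4
('bore', [272, 273, 274, 275, 276, 277, 278, 279], 'guard', [300, 300, 300, 299, 299, None])
234 ...99999...........55556666558999999999999999999....2...............666666
236 .99999999.......2...555556665..99999999999999999..............6......66666
238 9999998......3333...5555665....9.........9999999..........555...6......666
240 99998...99...333.....555.......................9.......3..555555.......666
242 999..899.....3333........6666.6.....................22....555555.......666
244 98..99.......3333....5..............................222.....5555555.....66
246 ..999........3333.............................................555555.....6
248 .999..............................................4............5555556....
250 999.......................5.........................22..........55.....8..
252 99..........3333333.....335...6....776666...3333...3..22........556....98.
254 99.............333333332235777777777777776322333332333.....333...5555...98
256 9.......357777532222332..35.................3.33233333...54333.3..5556...9
258 9......3346777643332333333.................2333333223344444333333..5555..9
260 ......333467776.3232332.3....................332222223444443333...555555..
262 .....3333467776433333322...777777777777777..333322223344444333333...5555..
264 .......33467776443323222...7777777777777776..2222222334444433333....5555..
266 ....333334677765443222223.6777777777777777..2222222333444443333333..5555..
268 ...333333......544.2232233.677777777777777..222222233......3333333...5....
270 8..3333333333...44432232333................22222223333..333333333.........
tip far edge in ring frame 0.02917179600359046 0.0005398412968708568 zt 0.11587934062641705 [ 0.59492638 -0.18962081  0.24787934] 0.6955221364719149 6.436399826779962
```

Estimated in the ring frame, the tips are at x ≈ 26–28 and y ≈ 0.5 mm, which puts them inside the gap. I'll descend.

```bash
python3 -m jog '[-0.0007,0,0.01,0,0,0,0.31, -0.0014,0,0.02,0,0,0,0.31, -0.002,0,0.028,0,0,0,0.31, -0.0022,0,0.032,0,0,0,0.31, -0.0024,0,0.035,0,0,0,0.31, -0.0026,0,0.037,0,0,0,0.31, -0.0026,0,0.037,0,0,0,0.31]'; python3 m.py | sed -n 3,4p
```

```text
time_s: 11.08
eef_pos: [0.595, -0.1897, 0.2113]
eef_rot: [0.003, 0.997, -0.075, 0.035]
wrist_force: [0.8, 0.0, -1.4]
opening: 0.688
grasp_force: 6.5
('bore', [271, 272, 273, 274, 275, 276, 277, 278, 279, 319], 'guard', [299, 300, 300, 299, 299, None])
[ 0.59511772 -0.18974713  0.21148235] 0.695256609404535 6.459692995995283 [-0.15018142 -0.07047583  3.14142069]
```

```bash
python3 -m jog '[0,0,0.001,0,0,0,0.31, -0.0001,0,0.002,0,0,0,0.31, -0.0001,0,0.002,0,0,0,0.31]'; python3 -m jog '[0,0,0.001,0,0,0,0.31, -0.0001,0,0.002,0,0,0,0.31, -0.0001,0,0.002,0,0,0,0.31]'
```

```text
time_s: 11.5
eef_pos: [0.595, -0.1897, 0.2092]
eef_rot: [0.003, 0.997, -0.075, 0.035]
wrist_force: [-0.7, 0.5, -0.7]
opening: 0.689
grasp_force: 6.5
time_s: 11.88
eef_pos: [0.595, -0.1897, 0.207]
eef_rot: [0.003, 0.997, -0.075, 0.035]
wrist_force: [-0.7, 0.0, -1.5]
opening: 0.689
grasp_force: 6.5
```

```bash
python3 -m jog '[0,0,0.001,0,0,0,0.31, 0,0,0.001,0,0,0,0.31]'; python3 -m jog '[0,0,0.001,0,0,0,0.31, 0,0,0.001,0,0,0,0.31]'; python3 m.py | sed -n 3,4p
```

```text
time_s: 12.12
eef_pos: [0.5952, -0.1897, 0.2062]
eef_rot: [0.003, 0.997, -0.075, 0.035]
wrist_force: [0.7, -0.5, -0.5]
opening: 0.69
grasp_force: 6.5
time_s: 12.38
eef_pos: [0.5955, -0.1898, 0.2057]
eef_rot: [0.003, 0.997, -0.075, 0.035]
wrist_force: [-0.2, -0.1, 2.0]
opening: 0.688
grasp_force: 6.7
('bore', [269, 270, 271, 272, 273, 274, 275, 276, 277], 'guard', [298, 298, 299, 298, 297, None])
[ 0.59545394 -0.18986451  0.2056896 ] 0.6967630904200675 6.742013529874384 [-0.15022688 -0.07085121  3.1413279 ]
```

Shoulders touch the lugs at TCP z ≈ 0.206, as expected. I'll squeeze in stages, raising the TCP to make up for the pads swinging forward and the handles rising, and use the wrist force as a guide.

```bash
python3 -m jog '[0,0,-0.001,0,0,0,0.33, 0,0,-0.0015,0,0,0,0.35, 0,0,-0.002,0,0,0,0.36, 0,0,-0.002,0,0,0,0.36]';  python3 -m jog '[0,0,-0.0005,0,0,0,0.38, 0,0,-0.001,0,0,0,0.4, 0,0,-0.001,0,0,0,0.4]'
```

```text
time_s: 12.92
eef_pos: [0.5949, -0.1896, 0.207]
eef_rot: [0.002, 0.997, -0.075, 0.035]
wrist_force: [0.2, 0.1, 1.4]
opening: 0.638
grasp_force: 7.2
time_s: 13.3
eef_pos: [0.5948, -0.1898, 0.208]
eef_rot: [0.003, 0.997, -0.075, 0.035]
wrist_force: [-0.1, -0.2, 0.4]
opening: 0.6
grasp_force: 7.2
```

```bash
python3 -m jog '[0,0,-0.0005,0,0,0,0.42, 0,0,-0.001,0,0,0,0.44, 0,0,-0.001,0,0,0,0.44]';  python3 -m jog '[0,0,-0.0005,0,0,0,0.46, 0,0,-0.001,0,0,0,0.48, 0,0,-0.001,0,0,0,0.48]'; cat > m4.py <<'E'
from m import *; import pickle,sys
c=camera('wrist'); o=get_obs(); b=c['frame'].astype(int); G=b.mean(2)
pickle.dump({k:np.array(c[k]) for k in('frame','mtx','extrinsics')},open(sys.argv[1],'wb'))
print(feat(c['frame']))
for y in range(int(sys.argv[2]),int(sys.argv[3]),2): print(y,''.join('0123456789'[int(G[y,x]/25.6)] for x in range(262,384,1)))
T=lambda P:proj(c,rot(o).apply(P)+o['eef_pos']).round(0).tolist()
E
python3 m4.py w9.pkl 222 276
```

```text
time_s: 13.68
eef_pos: [0.5948, -0.1896, 0.2091]
eef_rot: [0.003, 0.997, -0.075, 0.035]
wrist_force: [-0.2, -0.6, -1.9]
opening: 0.563
grasp_force: 8.2
time_s: 14.05
eef_pos: [0.5948, -0.1896, 0.2102]
eef_rot: [0.003, 0.997, -0.075, 0.035]
wrist_force: [0.7, -0.5, -1.4]
opening: 0.519
grasp_force: 8.9
('bore', [264, 265, 266, 267, 268, 269, 270, 271, 272], 'guard', [None, 295, 295, 295, None, None])
222 99999999999999999999999999999999999999999999999999999999999999999999999999999999999999999999999999999999999999999999999999
224 99999999999999999999999999999999999999999999999999999999999999999999999999999999999999999999999999999999999999999999999999
226 99999999999999999999999999999999999999999999999999999999999999999999999999999999999999999999999999999999999999999999999999
228 99999999999999999999999999999999999999999999999999999999999999999999999999999999999999999999999999999999999999999999999999
230 99999999999999999999999999999999999999999999999999999999999999999999999999999999999999999999999999999999999999999999999999
232 9999999999999999999999999999999999999999999999999999999999
[... 2031 characters left out ...]
21112223333322222223333333223455555555556655566666666689986666666
266 99999999999999999999999999864333334444444323332222111111111111111122222222233333333333334555555555555566666666679986666666
268 99999999999999999999999998533333334444444432232332111111111111111112222222333333333332222355555557899887666666668999986666
270 99999999999999899999999974333333333454444433323332223322111111222112222222333333543332222245555555666898766666668999999998
272 99999999999999889999998633233333355554444443323333323332212222221222222223333333454333333333455555555899876666668999999999
274 99999999999999888999985333333334555544444445554333333222222222222222223333333345445533333333345555555897876666667999999999
```

```bash
python3 -m jog '[0,0,-0.0002,0,0,0,0.5, 0,0,-0.0005,0,0,0,0.52, 0,0,-0.0005,0,0,0,0.52]';  python3 -m jog '[0,0,-0.0004,0,0,0,0.54, 0,0,-0.0007,0,0,0,0.56, 0,0,-0.0007,0,0,0,0.56]'; python3 m4.py w10.pkl 234 268
```

```text
time_s: 14.48
eef_pos: [0.5948, -0.1896, 0.2107]
eef_rot: [0.003, 0.997, -0.075, 0.035]
wrist_force: [-0.7, 0.4, -1.2]
opening: 0.479
grasp_force: 11.0
time_s: 14.85
eef_pos: [0.5948, -0.1897, 0.2114]
eef_rot: [0.003, 0.997, -0.075, 0.035]
wrist_force: [-0.4, -1.1, -1.4]
opening: 0.443
grasp_force: 13.6
('bore', [265, 266, 267, 268, 269, 272, 273], 'guard', [None, None, 295, None, None, 317])
234 99999999999999999999999999999999999999999999999999999999999999999999999999999999999999999999999999999999999999999999999999
236 99999999999999999999999999999999999999999999999999999866666666899998777777779999999999999999999999999999999999999877777777
238 99999999999999999999999999999999999999999999998775554444333333333334455666666777768999999999999987777799999986666666666666
240 99999999999999999999999999999999999999999864444444556788888888877765433333345666667776668999999998666677777766666666666666
242 99999999999999999999999999999999999986433345888999999999999999999999988888764334456666667666666666666666666666666666666666
244 99999999999999999999999999999999986434555558976666666666558989899
[... 754 characters left out ...]
55555555555555555554322222233334444555545666666666666666666666666
258 99999999999999999998689987777655554332222234588899999975557888888888875555532222223333344444555554566666666666666666666666
260 99999999999999999988999987777654455543333333458899999998899899976689988886322222233333334444555555556666666666666666666666
262 99999999999999999989999987777655554554323333337887665543333333334457766643222222333333344444555555555666666666689986666666
264 99999999999999999899999998875445455555432222223443345544432222334333233322222223333333322455555555555566666666689999999866
266 99999999999999988999999999853334454555544333222234422111111111111112333222222233333333222235555555555566666666689999999986
```

```bash
python3 -m jog '[0,0,-0.0002,0,0,0,0.58, 0,0,-0.0005,0,0,0,0.6, 0,0,-0.0005,0,0,0,0.6]';  python3 -m jog '[0,0,-0.0003,0,0,0,0.62, 0,0,-0.0005,0,0,0,0.635, 0,0,-0.0005,0,0,0,0.635]'; python3 m4.py w11.pkl 238 262
```

```text
time_s: 15.28
eef_pos: [0.5947, -0.1896, 0.2119]
eef_rot: [0.003, 0.997, -0.075, 0.035]
wrist_force: [-0.2, 0.2, -2.0]
opening: 0.406
grasp_force: 15.4
time_s: 15.65
eef_pos: [0.5947, -0.1896, 0.2124]
eef_rot: [0.003, 0.997, -0.075, 0.035]
wrist_force: [-0.5, -0.9, -0.8]
opening: 0.369
grasp_force: 16.4
('bore', [265, 266, 267, 268, 269], 'guard', [316, None, None, None, 316, 317])
238 99999999999999999999999999999999999999999999986555444333333333333333344556667666668999999999999999999999999986666666666777
240 99999999999999999999999999999999999999998644444466778888888888888888644333334566666666668999999877777777666666666666666666
242 99999999999999999999999999999999999865334568889999999999999998899999999888885433445666666666666666666666666666666666666666
244 99999999999999999999999999999999864346888876666666665558999998899766668999988888543346666666666666666666666666666666666666
246 99999999999999999999999997666874345555555555555555555556655555555555558766666666655543321111225666666666666666666666666666
248 99999999999999999999853222222333335555555555555665555555555555555555555555555555543333222222223566666666666666666666666666
250 99999999999999999999854444333332224555555555555655555555555555555555555555555555542222222233333566666666666666666666666666
252 99999999999999999999877776432222223555555555555566655555555555555555555555555555542222222334444566666666666666666666666666
254 99999999999999999999877776554332322345555555555565655555555555555555555555555555322222233334444456666666666666666666666666
256 99999999999999999999877776555543222223455555555558875555555555555555555555555542222222333344444445666666666666666666666666
258 99999999999999999998777776555554322222236899888899975578888888889975555555554322222233333344444555566666666666666666666666
260 99999999999999999988877776555555543223233489988889999999889766666667898989753222222333333334444556556666666666666666666666
```

```bash
python3 -m jog '[0,0,-0.0002,0,0,0,0.65, 0,0,-0.0004,0,0,0,0.665, 0,0,-0.0006,0,0,0,0.675, 0,0,-0.0006,0,0,0,0.675]'; python3 m4.py w12.pkl 238 262; python3 - <<'E'
from h import *; import pickle
c=camera('wrist'); print([(np.round(r['xyz'],4),r['confidence']) for r in spot_in(c,'ring')][:2])
E
```

```text
time_s: 16.2
eef_pos: [0.5947, -0.1896, 0.213]
eef_rot: [0.003, 0.997, -0.075, 0.035]
wrist_force: [-0.2, -0.5, -1.6]
opening: 0.332
grasp_force: 17.4
('bore', [264, 265, 266, 267, 268], 'guard', [316, 316, None, 316, 316, 321])
238 99999999999999999999999999999999999999999998766544444333333333333333334455666666668999999999999999999999999986666666666776
240 99999999999999999999999999999999999999986554445667888888888888888888764433334456666666668999999999987766666666666666666666
242 99999999999999999999999999999999999865344578899999999989999999999999999988885433345666666668999998776666666666666666666666
244 99999999999999999999999999999999864347876666666666558999999998976668999999998888764345666666666666666666666666666666666666
246 99999999999999999999999766899863345555555555555555556665555555555558976666666665558874345311222256666666666666666666666666
248 99999999999999999974322222333323555555555555556566555555555555555555555555555555556533322222222235666666666666666666666666
250 99999999999999999964334333232322455555555555555565655555555555555555555555555555555332222222333335666666666666666666666666
252 99999999999999999977777643222222455555555555555556555555555555555555555555555555555322222233444445666666666666666666666666
254 99999999999999999987777655433333334555555555555555555555555555555555555555555555543222222333444445666666666666666666666666
256 99999999999999999986777655554322232345555555555775555555555555555555555555555554322222233333444445666666666666666666666666
258 99999999999999999986777655555543222223588899888887588888888888999975555555578632222223333333444444566666666666666666666666
260 99999999999999999986777655555555433222235899988899999999766666666668998899974322222233333333444445556666666666666666666666
[(array([ 0.5685, -0.1809,  0.072 ]), 0.75)]
```

```bash
python3 - <<'E'
from h import *; import pickle
c=pickle.load(open('w12.pkl','rb')); A=np.array([.5703,-.184]); u=np.array([np.cos(-.15),np.sin(-.15)]); v=np.array([-u[1],u[0]])
P=lambda x,y,z:np.r_[A+u*x+v*y,z]
print('land front',proj(c,[P(.02,0,.0735),P(.0165,0,.0835),P(0,0,.0735)]).round(1))
# lug outer thickness 4, ends at x=34 rest
for t in(.18,.2,.22):
  for s in(0,.003,.005):
    q=[]
    for x,y in((.034,.013),(.034,.017),(.019,.013)):
      X=x+.0255; q.append(P(X*np.cos(t)-y*np.sin(t)-.0255+s,X*np.sin(t)+y*np.cos(t),.0825))
    print(t,s,proj(c,q).round(1).tolist())
save(c,'w12z.png',(255,215,385,312),6)
E
```

```text
land front [[320.7 260.9]
 [320.6 269.7]
 [320.8 286.6]]
0.18 0 [[287.2, 250.0], [281.6, 251.0], [291.5, 270.0]]
0.18 0.003 [[287.1, 245.8], [281.5, 246.8], [291.4, 266.0]]
0.18 0.005 [[287.0, 243.1], [281.4, 244.1], [291.3, 263.3]]
0.2 0 [[285.6, 250.6], [280.0, 251.7], [290.3, 270.6]]
0.2 0.003 [[285.5, 246.5], [279.9, 247.6], [290.2, 266.6]]
0.2 0.005 [[285.4, 243.7], [279.8, 244.8], [290.2, 263.9]]
0.22 0 [[284.0, 251.3], [278.5, 252.5], [289.2, 271.2]]
0.22 0.003 [[283.9, 247.2], [278.4, 248.4], [289.1, 267.1]]
0.22 0.005 [[283.8, 244.4], [278.3, 245.7], [289.0, 264.5]]
```

View pics/w12z.png

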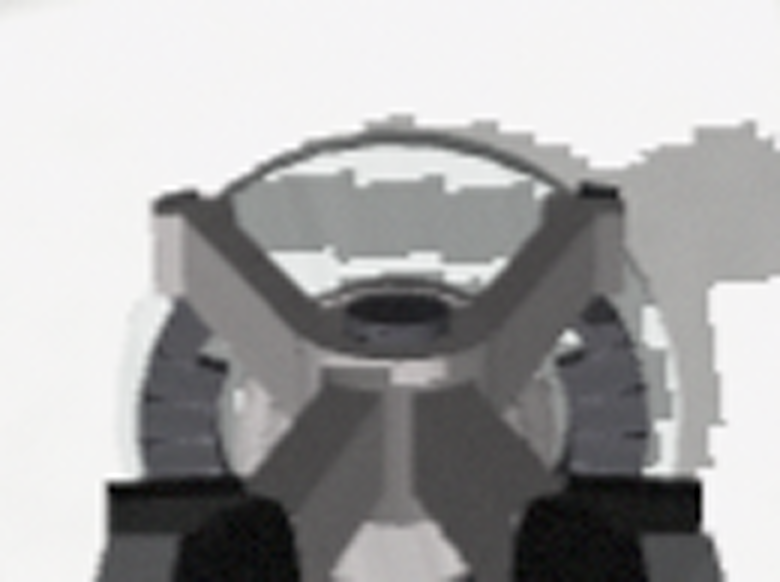

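The crop shows both lugs spread, with ends at about (281,248) and (359,247). That matches a spread of ≈0.20 with the ring shifted ≈3 mm towards the gap. I'll re-centre it by −3.3 mm, then push down.

```bash
python3 -m jog '[-0.001,0,0,0,0,0,0.675, -0.002,0,-0.0001,0,0,0,0.675, -0.0033,0,-0.0002,0,0,0,0.675, -0.0033,0,-0.0002,0,0,0,0.675]'; python3 m4.py w13.pkl 226 266
```

```text
time_s: 16.85
eef_pos: [0.5913, -0.1891, 0.213]
eef_rot: [0.003, 0.997, -0.075, 0.035]
wrist_force: [0.4, 0.0, -1.4]
opening: 0.332
grasp_force: 17.4
('bore', [263, 264, 265, 266, 267, 310, 311], 'guard', [316, 316, None, 316, 316, 321])
226 99999999999999999999999999999999999999999999999999999999999999999999999999999999999999999999999999999999999999999999999999
228 99999999999999999999999999999999999999999999999999999999999999999999999999999999999999999999999999999999999999999999999999
230 99999999999999999999999999999999999999999999999999999998777777999999999999999999999999999999999999999999999999999999999999
232 99999999999999999999999999999999999999999999999999999765444445566667766666668999999999999999999999999999999999999999999999
234 99999999999999999999999999999999999999999987665444433334554433333333333445566666668999879999999999999999999998777799999999
236 99999999999999999999999999999999999999876543457888888889999998898888887644333456666666668999999999999999999986666677777777
238 999999999999999999999999999999999998644567889999999999999999888999899999998876433346666666689998
[... 977 characters left out ...]
55555555555555555555555322222233333444445566666666666666666666666
256 99999999999999999977777655555433322233689999888887555555444445555555555555555532222222333333444445545666666666666666666666
258 99999999999999999876777655555554322333236899988875333334444333332233345558985222222233333333444445555666666666666666666666
260 99999999999999998876777655555555543233222368754445666666665444565555543334332222223333333333444445555566666666666668999999
262 99999999999999999988765555555555555433222333356667777644333334456677765543222222233333333333334555555566666666689999999999
264 99999999999999999999963345555555555554332333335554321111111111111123455432222223333333333332222455555556666666668999999999
```

```bash
python3 -m jog '[-0.0008,0,0,0,0,0,0.675, -0.0008,0,0,0,0,0,0.675]'; python3 -m jog '[-0.0001,0,0.001,0,0,0,0.675, -0.0001,0,0.002,0,0,0,0.675, -0.0001,0,0.002,0,0,0,0.675]'
```

```text
time_s: 17.15
eef_pos: [0.5906, -0.189, 0.2129]
eef_rot: [0.003, 0.997, -0.075, 0.035]
wrist_force: [-0.6, -0.2, -0.4]
opening: 0.329
grasp_force: 17.4
time_s: 17.52
eef_pos: [0.5906, -0.189, 0.2107]
eef_rot: [0.003, 0.997, -0.075, 0.035]
wrist_force: [0.8, -1.0, -0.8]
opening: 0.328
grasp_force: 17.4
```

```bash
python3 -m jog '[-0.0001,0,0.001,0,0,0,0.675, -0.0001,0,0.002,0,0,0,0.675, -0.0001,0,0.002,0,0,0,0.675]'
```

```text
time_s: 17.9
eef_pos: [0.5909, -0.1891, 0.2093]
eef_rot: [0.003, 0.997, -0.075, 0.035]
wrist_force: [-0.0, -0.1, 0.8]
opening: 0.334
grasp_force: 17.5
```

```bash
python3 -m jog '[-0.0001,0,0.001,0,0,0,0.675, -0.0001,0,0.001,0,0,0,0.675]';python3 -m jog '[-0.0001,0,0.001,0,0,0,0.675, -0.0001,0,0.001,0,0,0,0.675]'; python3 m4.py w14.pkl 226 266
```

```text
time_s: 18.15
eef_pos: [0.5908, -0.1892, 0.2082]
eef_rot: [0.003, 0.997, -0.075, 0.035]
wrist_force: [-0.1, 0.1, 2.6]
opening: 0.328
grasp_force: 17.5
time_s: 18.4
eef_pos: [0.5907, -0.1891, 0.207]
eef_rot: [0.003, 0.997, -0.075, 0.035]
wrist_force: [-0.6, 0.9, 3.1]
opening: 0.329
grasp_force: 17.3
('bore', [262, 263, 264, 265, 266, 267, 313], 'guard', [316, 316, None, 316, 316, 321])
226 99999999999999999999999999999999999999999999999999999999999999999999999999999999999999999999999999999999999999999999999999
228 99999999999999999999999999999999999999999999999999999999999999999999999999999999999999999999999999999999999999999999999999
230 99999999999999999999999999999999999999999999999999999999999999999999999999999999999999999999999999999999999999999999999999
232 99999999999999999999999999999999999999999999999999877766555566899999877777779999999999999999999999999999999999999999999999
234 99999999999999999999999999999999999999999999986554443333333333333333444556666777779999999999999999999999999999999999999999
236 9999999999999999999999999999999999999998544444566778888888888888888865433
[... 1127 characters left out ...]
55555555555555555555554222222233333444444566666666666666666666666
256 99999999999999999877776555555543322223478888887555555555555555555555555555555432222223333333444445555666666666666666666666
258 99999999999999999877776555555555433332335899888888755444333334344555555555543222222333333333444445555566666666666666666666
260 99999999999999999877776555555555543322333358887654334443343433333222334555322222223333333333444445555566666666666666666666
262 99999999999999999998754455555555555432322333334556665432111112223455433333222222333333333333224555555566666666668999999999
264 99999999999999899899963334555555555554333223334443211111111111111112233222222233333333333322223555555556666666668999999999
```

```bash
python3 -m jog '[-0.0001,0,0.001,0,0,0,0.675, -0.0001,0,0.001,0,0,0,0.675]';python3 -m jog '[-0.0001,0,0.001,0,0,0,0.675, -0.0001,0,0.001,0,0,0,0.675]';python3 -m jog '[-0.0001,0,0.001,0,0,0,0.675, -0.0001,0,0.001,0,0,0,0.675]'
```

```text
time_s: 18.7
eef_pos: [0.5907, -0.1891, 0.206]
eef_rot: [0.003, 0.997, -0.075, 0.035]
wrist_force: [0.3, -0.7, 3.7]
opening: 0.329
grasp_force: 17.1
time_s: 18.95
eef_pos: [0.5907, -0.1891, 0.2051]
eef_rot: [0.003, 0.997, -0.075, 0.035]
wrist_force: [0.2, 0.2, 4.7]
opening: 0.326
grasp_force: 17.1
time_s: 19.2
eef_pos: [0.5911, -0.1891, 0.2048]
eef_rot: [0.003, 0.997, -0.075, 0.036]
wrist_force: [-0.2, 0.1, 8.1]
opening: 0.328
grasp_force: 17.2
```

```bash
python3 - <<'E'
from h import *; import pickle
s=camera('side'); c=camera('wrist')
pickle.dump([{k:np.array(x[k]) for k in('frame','mtx','extrinsics')} for x in(s,c)],open('s15.pkl','wb'))
A=np.array([.5703,-.184]); u=np.array([np.cos(-.15),np.sin(-.15)]); v=np.array([-u[1],u[0]])
P=lambda x,y,z:np.r_[A+u*x+v*y,z]
print('axis nose top, groove',proj(s,[P(0,0,.0835),P(0,0,.062)]).round(1).tolist())
for z in(.062,.0735): print(z,'side: front30, +y33, back-28',proj(s,[P(.03,.024,z),P(0,.033,z),P(-.0285,0,z)]).round(1).tolist())
G=s['frame'].mean(2)
for y in range(140,182): print(y,''.join('0123456789'[int(g/25.6)] for g in G[y,282:358]))
B=c['frame'].mean(2)
for z in(.062,.0735): print(z,'wrist sides',proj(c,[P(0,.0335,z),P(0,-.0335,z),P(-.01,.0335,z),P(.01,.0335,z)]).round(1).tolist())
print('hub',proj(c,[P(0,.036,.062),P(0,-.036,.062)]).round(1).tolist(),'land',proj(c,[P(0,.02,.0735),P(0,-.02,.0735),P(.02,0,.0735)]).round(1).tolist())
for y in range(262,298,2): print(y,''.join('0123456789'[int(g/25.6)] for g in B[y,262:384]))
E
```

```text
axis nose top, groove [[318.0, 155.4], [318.0, 163.5]]
0.062 side: front30, +y33, back-28 [[300.8, 168.0], [313.5, 173.6], [331.2, 166.0]]
0.0735 side: front30, +y33, back-28 [[300.7, 163.7], [313.5, 169.2], [331.3, 161.7]]
140 3333333333333333333333444443222333332222222222221222222221222222212122222222
141 3333333333333333333333444433223333332222222211222222212222211111222222222222
142 3333333333333333333334444432233333332222222222222212221222212122212233222222
143 3333333333333333333334444432233333333222222122222222222222222212222333333332
144 3333333333333333333344444432233333333222222222222222212222221222222333333333
145 3333333333333333333344444432223333333322222222222222222222122222233333333333
146 3333333333333333333344444432223333333332221222222222222222222222233333333333
147 3333333333333333333344444422233333333332222222222222222221222223333333333333
148 3333333333333333333344444322223333333322222222122222222222222233333333333333
149 3333333344433355555544444322223333333322222222222222222222233333333333333333
150 33333334565324677777644443222234444444333334455555444444455433
[... 4369 characters left out ...]
44443322222222222222224444444542222333333333468898666668999999999
288 99999999999988743333333344443456677766432222222222333333344443322222222222222222334444531223333333332458897666899999999999
290 99999999999988853333333333332356667653222222222223333333344443322222222222222222223444431222233333333558987666899999999999
292 99999999999998863333333333333246676422222222222333333333344443322222222222222222222233212233333333333558886666899999999999
294 99999999998665542111111111111011123222222222223333333333344443322222222222222222222222210001001110111222333346899999999999
296 99999999996000000000000000000000012222222222333333333333344444322222222222222222222222100000000000000000000000899999999999
```

```bash
python3 - <<'E'
from h import *; import pickle
s,c=pickle.load(open('s15.pkl','rb'))
A=np.array([.5703,-.184]); u=np.array([np.cos(-.15),np.sin(-.15)]); v=np.array([-u[1],u[0]])
P=lambda x,y,z:np.r_[A+u*x+v*y,z]
print('hub front',proj(c,[P(.036,0,.062)]).round(1), 'land front',proj(c,[P(.02,0,.0735)]).round(1))
def ring(x,y,t,s,z):
  X=x+.0255; return P(X*np.cos(t)-y*np.sin(t)-.0255+s,X*np.sin(t)+y*np.cos(t),z)
for t in(.18,.2,.22):
  for sh in(-.001,0,.001,.003): print(t,sh,proj(c,[ring(.034,.017,t,sh,.071),ring(.034,.013,t,sh,.071),ring(0,.0275,t,sh,.066)]).round(1).tolist())
B=c['frame'].mean(2)
for y in range(226,262,1): print(y,''.join('0123456789'[int(g/25.6)] for g in B[y,272:368]))
E
```

```text
hub front [[320.5 234. ]] land front [[320.5 259.6]]
0.18 -0.001 [[281.9, 246.5], [287.4, 245.5], [278.2, 290.7]]
0.18 0 [[281.8, 245.1], [287.4, 244.1], [278.2, 289.5]]
0.18 0.001 [[281.8, 243.7], [287.3, 242.8], [278.2, 288.2]]
0.18 0.003 [[281.7, 241.0], [287.3, 240.0], [278.1, 285.7]]
0.2 -0.001 [[280.3, 247.2], [285.8, 246.1], [277.7, 291.5]]
0.2 0 [[280.3, 245.9], [285.8, 244.8], [277.7, 290.3]]
0.2 0.001 [[280.3, 244.5], [285.8, 243.4], [277.7, 289.0]]
0.2 0.003 [[280.2, 241.8], [285.7, 240.7], [277.6, 286.5]]
0.22 -0.001 [[278.8, 248.0], [284.3, 246.8], [277.3, 292.3]]
0.22 0 [[278.8, 246.7], [284.3, 245.5], [277.2, 291.1]]
0.22 0.001 [[278.7, 245.3], [284.2, 244.1], [277.2, 289.8]]
0.22 0.003 [[278.7, 242.6], [284.1, 241.4], [277.1, 287.3]]
226 999999999999999999999999999999999999999999999999999999999999999999999999999999999999999999999999
227 999999999999999999999999999999999999999999999999999999999999999999999999999999999999999999999999
228 999999999999999999999999999999999999999999999999999999999999999999999999999999999999999999999999
229 999999999999999999999999999999999
[... 2595 characters left out ...]
9999997777655555532222223455555555555565555555555555555555555555555322222233333344444556666666
256 999999997777655555543233222345555555555555555555555555555555555555553322222333333344444555666666
257 999999986777655555554332222334578888888887555555555555555555555555532222222333333344444554566666
258 999999976777655555555433222233689988889997555555555555555555555555322222223333333344444555566666
259 999999877777655555555543333323368998888997555555555555555555555554222222233333333344444555556666
260 999999887777655555555554323222236898888997443333333333345555555542222222333333333344444555556666
261 999999888777765555555555432233333688887653333333333333333334555422222223333333333344444555555666
```

The geometry fits a centred ring (s≈0, spread ≈0.20) with the hub at its stop: a 3→7 N ramp over about 3.5 mm, then hard. Now I'll let the ring close while keeping that pressure, lowering as the pads swing back.

```bash
python3 -m jog '[0,0,0.0004,0,0,0,0.655, 0,0,0.0004,0,0,0,0.655]'; python3 -m jog '[0,0,0.0004,0,0,0,0.635, 0,0,0.0004,0,0,0,0.635]'
```

```text
time_s: 19.55
eef_pos: [0.5912, -0.1893, 0.2046]
eef_rot: [0.003, 0.997, -0.075, 0.036]
wrist_force: [-0.8, 0.1, 7.9]
opening: 0.346
grasp_force: 16.1
time_s: 19.8
eef_pos: [0.5914, -0.1895, 0.2045]
eef_rot: [0.003, 0.997, -0.075, 0.036]
wrist_force: [0.3, -0.1, 8.6]
opening: 0.365
grasp_force: 15.6
```

```bash
python3 -m jog '[0,0,0.0004,0,0,0,0.615, 0,0,0.0004,0,0,0,0.615]'; python3 -m jog '[0,0,0.0004,0,0,0,0.595, 0,0,0.0004,0,0,0,0.595]'
```

```text
time_s: 20.05
eef_pos: [0.5915, -0.1897, 0.2043]
eef_rot: [0.003, 0.997, -0.075, 0.036]
wrist_force: [0.0, 0.4, 11.1]
opening: 0.386
grasp_force: 14.8
time_s: 20.3
eef_pos: [0.5916, -0.1898, 0.2041]
eef_rot: [0.004, 0.997, -0.075, 0.036]
wrist_force: [-0.2, 0.3, 10.1]
opening: 0.409
grasp_force: 13.9
```

```bash
python3 -m jog '[0,0,0.0002,0,0,0,0.575, 0,0,0.0002,0,0,0,0.575]'; python3 -m jog '[0,0,0.0003,0,0,0,0.555, 0,0,0.0003,0,0,0,0.555]';  python3 -m jog '[0,0,0.0003,0,0,0,0.535, 0,0,0.0003,0,0,0,0.535]'
```

```text
time_s: 20.55
eef_pos: [0.5916, -0.1897, 0.2038]
eef_rot: [0.003, 0.997, -0.075, 0.036]
wrist_force: [-0.2, -0.7, 11.0]
opening: 0.425
grasp_force: 12.5
time_s: 20.8
eef_pos: [0.5917, -0.1895, 0.2036]
eef_rot: [0.003, 0.997, -0.075, 0.036]
wrist_force: [-0.4, 0.5, 10.3]
opening: 0.449
grasp_force: 11.3
time_s: 21.05
eef_pos: [0.5917, -0.1891, 0.2032]
eef_rot: [0.003, 0.997, -0.075, 0.036]
wrist_force: [0.3, 1.0, 10.6]
opening: 0.47
grasp_force: 10.1
```

```bash
python3 -m jog '[0,0,0.0003,0,0,0,0.515, 0,0,0.0003,0,0,0,0.515]'; python3 -m jog '[0,0,0.0003,0,0,0,0.495, 0,0,0.0003,0,0,0,0.495]';  python3 -m jog '[0,0,0.0003,0,0,0,0.475, 0,0,0.0003,0,0,0,0.475]'
```

```text
time_s: 21.3
eef_pos: [0.5917, -0.1891, 0.2029]
eef_rot: [0.003, 0.997, -0.075, 0.036]
wrist_force: [-0.7, 1.4, 10.5]
opening: 0.488
grasp_force: 7.9
time_s: 21.55
eef_pos: [0.5917, -0.1893, 0.2026]
eef_rot: [0.003, 0.997, -0.075, 0.036]
wrist_force: [0.0, 1.0, 10.9]
opening: 0.504
grasp_force: 7.2
time_s: 21.8
eef_pos: [0.5917, -0.1894, 0.2022]
eef_rot: [0.003, 0.997, -0.075, 0.036]
wrist_force: [-0.1, 0.2, 10.1]
opening: 0.524
grasp_force: 6.7
```

Grasp force levelled off at ~7 N near an opening of 0.49 (tips ≈ ±16), so the ring has closed to ≈0.05 in the groove. I'll relax the pliers, then lift out.

```bash
python3 -m jog '[0,0,0,0,0,0,0.45, 0,0,-0.0003,0,0,0,0.42, 0,0,-0.0006,0,0,0,0.39, 0,0,-0.0006,0,0,0,0.36, 0,0,-0.0006,0,0,0,0.35, 0,0,-0.001,0,0,0,0.34, 0,0,-0.001,0,0,0,0.34]'; python3 m4.py w16.pkl 230 268
```

```text
time_s: 22.68
eef_pos: [0.5903, -0.1887, 0.201]
eef_rot: [0.002, 0.997, -0.075, 0.034]
wrist_force: [0.1, -0.5, 0.2]
opening: 0.659
grasp_force: 6.5
('bore', [267, 268, 269, 270, 271, 272, 273, 274, 275, 317, 318], 'guard', [297, 296, 296, 297, 297, None])
230 99999999999999999999999999999999999999999999999999999999999999999999999999999999999999999999999999999999999999999999999999
232 99999999999999999999999999999999999999999999999999999987777777899999999999999999999999999999999999999999999999999999999999
234 99999999999999999999999999999999999999999999999998765444444443455555556666666899999999999999999999999999999999999999999999
236 99999999999999999999999999999999999999998766554444333456666666544444333333445666666689998789999999999999999999999999999999
238 99999999999999999999999999999999999998654334578888888888998888889988888876543334566666666689999999999999999986689999987777
240 99999999999999999999999999999999998544567888999999998888989988888888898888888875433346666666689999877777777766666666666666
242 99999999999999999999999999999986545688988888899999888888888988888988888898888
[... 869 characters left out ...]
55555555555555554222222223344444345555555555666666666666666666666
258 99999999999999999789999999987433333325777764433333323555555555555555555554322222233344444345555555555466666666666666666666
260 99999999999999998899999999998533333325777764433332233333333333333445555553222222233344444355555555555556666666666666666666
262 99999999999999988999999998998533333324677764433333332255565433333332233432222222333344444455555555555555666666666666666666
264 99999999999999998999998899997433333323555554443333333246777666666665555432222222333322222355555555555555666666666666666666
266 99999999999999999899999999853333333324577444444333223236754433333335666422222223333222222223555555555555566666666666666666
```

The lugs' inner faces are at about cols 297 and 344, giving a half-gap of ≈15.7 mm and a ring angle of ≈0.05: closed in the groove. The tips are clear of the lugs, so I'll lift.

```bash
python3 -m jog '[0.0001,0,-0.002,0,0,0,0.34, 0.0003,0,-0.004,0,0,0,0.34, 0.0005,0,-0.007,0,0,0,0.33, 0.0008,0,-0.011,0,0,0,0.33, 0.0011,0,-0.016,0,0,0,0.33, 0.0016,0,-0.023,0,0,0,0.33, 0.0022,0,-0.032,0,0,0,0.33, 0.003,0,-0.045,0,0,0,0.33, 0.004,0,-0.06,0,0,0,0.33, 0.005,0,-0.07,0,0,0,0.33, 0.005,0,-0.07,0,0,0,0.33]'; python3 - <<'E'
from m import *; import pickle
c=camera('wrist'); o=get_obs(); print(feat(c['frame']),o['wrist_force'],o['opening'])
pickle.dump({k:np.array(c[k]) for k in('frame','mtx','extrinsics')},open('w17.pkl','wb'))
A=np.array([.5703,-.184]); u=np.array([np.cos(-.15),np.sin(-.15)]); v=np.array([-u[1],u[0]])
P=lambda x,y,z:np.r_[A+u*x+v*y,z]
def ring(x,y,t,z):
  X=x+.0255; return P(X*np.cos(t)-y*np.sin(t)-.0255,X*np.sin(t)+y*np.cos(t),z)
for t in(0,.05,.1): print(t,proj(c,[ring(.034,.013,t,.071),ring(.034,.017,t,.071),ring(.026,.013,t,.071)]).round(1).tolist())
print('mirror col',proj(c,[P(.03,0,.071)]),'hubfront',proj(c,[P(.036,0,.065),P(.036,0,.062)]).round(1).tolist())
print([(np.round(r['xyz'],4),r['confidence']) for r in spot_in(c,'ring')][:2])
B=c['frame'].mean(2)
for y in range(196,262,2): print(y,''.join('0123456789'[int(g/25.6)] for g in B[y,272:368]))
E
```

```text
time_s: 24.1
eef_pos: [0.5913, -0.1893, 0.2733]
eef_rot: [0.003, 0.997, -0.075, 0.036]
wrist_force: [0.4, -0.1, -1.8]
opening: 0.67
grasp_force: 6.6
('bore', [267, 268, 269, 270, 271, 272, 275, 276], 'guard', [None, 296, 297, 297, 297, None]) [ 0.01786385 -0.4771976  -1.67573091] 0.6724182369518757
0 [[305.9, 222.1], [301.4, 222.1], [306.0, 231.0]]
0.05 [[302.6, 222.9], [298.1, 223.1], [303.2, 231.8]]
0.1 [[299.3, 223.9], [294.8, 224.3], [300.3, 232.7]]
mirror col [[320.6743225 226.517153 ]] hubfront [[320.7, 218.6], [320.7, 218.0]]
[(array([ 0.5674, -0.1638,  0.0734]), 0.57)]
196 566677888888899999999999999999999999999999999999999999999999999999999999999999999999999999999999
198 888888899999999999999999999999999999999999999999999999999999999999999999999999999999999999999999
200 999999999999999999999999999999999999999999999999999999999999999999999999999999999999999999999999
202 999999999999999999999999999999999999999999999999999999999999999999999999999999999999999999999999
204 999999999999999999999999999999999999999999999999999999999999999999999999999999999999999999999999
206 9999999
[... 2116 characters left out ...]
9999999999899999997333333333333333333332334566666655555432333333333333333223589999998766666999
250 999999999999889999985333333567775333333333335677777777766555433333333333346775558999999766666999
252 999999999999889999863333333577775333333334435777777777777776543444333333334554358999999866666699
254 999999999999889998523333333577776433333334335677777777777777763333333333344444358999999876666699
256 999999999999988998533333333677776433333333356777777777777777775333332223344444435558999876666699
258 999999999999988897433333334677776443333333367777777777777777776432223323344444434558999876669999
260 999999999999988885333333334677776443333333367777777777777777775322232233344444435899999876669999
```

The lug gap is closed (36.5 px wide), but the pliers still hide most of the ring. I'll shift back 50 mm for an unobstructed look and confirm its height.

```bash
python3 -m jog '[-0.02,0,0,0,0,0,0.33, -0.045,0,0,0,0,0,0.33, -0.06,0,0,0,0,0,0.33, -0.06,0,0,0,0,0,0.33, -0.06,0,0,0,0,0,0.33]'; python3 - <<'E'
from m import *; import pickle
c=camera('wrist'); o=get_obs(); print(feat(c['frame']))
pickle.dump({k:np.array(c[k]) for k in('frame','mtx','extrinsics')},open('w18.pkl','wb'))
w=pickle.load(open('w1.pkl','rb'))
A=np.array([.5703,-.184]); u=np.array([np.cos(-.15),np.sin(-.15)]); v=np.array([-u[1],u[0]])
P=lambda x,y,z:np.r_[A+u*x+v*y,z]
print(proj(c,[P(0,0,.0835),P(0,0,.062),P(.034,0,.071),P(-.036,0,.065)]).round(1).tolist())
# ortho-rectify both at z=.0735 ring frame, 1px/mm
xs=np.arange(40,-40,-1.5)/1e3; ys=np.arange(40,-41,-1)/1e3
for n,k in(('w1',w),('now',c)):
  print(n); B=k['frame'].mean(2).astype(np.float32)
  X,Y=np.meshgrid(xs,ys,indexing='ij'); pts=np.array([P(x,y,.0735) for x,y in zip(X.ravel(),Y.ravel())])
  q=proj(k,pts).astype(np.float32).reshape(*X.shape,2); I=cv2.remap(B,q[...,0],q[...,1],cv2.INTER_LINEAR)
  for i in range(len(xs)): print('%5.1f'%(xs[i]*1e3),''.join('0123456789'[int(g/25.6)] for g in I[i]))
E
```

```text
time_s: 24.82
eef_pos: [0.532, -0.1802, 0.2675]
eef_rot: [0.003, 0.997, -0.075, 0.035]
wrist_force: [-0.3, 0.1, -1.0]
opening: 0.669
grasp_force: 6.6
('bore', [261, 262, 263, 272, 273, 274, 275, 276, 277, 278, 279, 280, 281], 'guard', [None, 300, None, 301, 301, None])
[[320.8, 194.4], [321.0, 191.5], [320.8, 151.4], [321.1, 232.5]]
w1
 40.0 999999999999999999999999999999999999999999999999999999999999999999999999999999999
 38.5 999999999999999999999999999999999999998888999999999999999999999999999999999999999
 37.0 999999999999999999999999999999998888655455788888766689999999999999999999999999999
 35.5 999999999999999999999999999987655555667777666544445566666899899888876668999999999
 34.0 999999999999999999999999886444556888888888888888887644555666689766666668999999999
 32.5 999999999999999999999843322455555557888888888888888873111245666666666666899999999
 31.0 999999999999999999997533223455555556888888888888888874222335666565666656899999999
 29.5 999999999999999999767633333455555555888888888888888874233334455656666666899999999
 28.0 9999999999999999867887333334555555558888888888888888
[... 8045 characters left out ...]
.0 999999999999999999999999875433333333333333333333333334678888888899999999999999999
-30.5 999999999999999999999999988876544354333333333433345688888887899999999999998999999
-32.0 999999999999999999999999999988888887666666666656888888999999999999999777766799999
-33.5 999999999999999999999999999999998888888888888888999999999999999999999876666666666
-35.0 999999999999999999999999999999999999999999999999999999999999999999999876666666666
-36.5 999999999999999999999999999999999999999999999999999999999999999999999876666666666
-38.0 999999999999999999999999999999999999999999999999999999999999999999999876666666666
-39.5 999999999999999999999999999999999999999999999999999999999999999999999987666666666
```

The rectified views show the land now standing proud of the ring on every side, whereas before the ring lay on top of it. The gap is at about ±16, so the ring is seated in the groove. Next I'll return the pliers.

```bash
cat >> h.py <<'E'
def plan2(pos,yaw,tilt):
    o=get_obs(); r=rot(o); t=R.from_euler('z',yaw)*R.from_euler('x',np.pi)*R.from_euler('y',tilt)
    print('shift',np.round(r.inv().apply(np.array(pos)-o['eef_pos']),4),'turn',np.round((r.inv()*t).as_rotvec(),4),'t',o['time_s'])
E
python3 -c "
from h import *
plan2([.5188,.2019,.2675],-.277,.07)"
```

```text
shift [-0.0702 -0.3758 -0.0049] turn [-0.0089 -0.0002  0.1265] t 24.875
```

```bash
python3 -m jog '[-0.002,-0.01,0,0,0,0.01,0.33, -0.006,-0.03,0,-0.001,0,0.02,0.33, -0.011,-0.06,-0.001,-0.002,0,0.03,0.33, -0.018,-0.095,-0.001,-0.003,0,0.04,0.33, -0.025,-0.135,-0.002,-0.004,0,0.05,0.33, -0.033,-0.175,-0.002,-0.005,0,0.06,0.33, -0.04,-0.215,-0.003,-0.006,0,0.07,0.33, -0.048,-0.255,-0.003,-0.007,0,0.09,0.33, -0.055,-0.295,-0.004,-0.008,0,0.1,0.33, -0.062,-0.33,-0.004,-0.0085,0,0.115,0.33, -0.066,-0.355,-0.005,-0.009,0,0.1265,0.33, -0.069,-0.37,-0.005,-0.009,0,0.1265,0.33, -0.0702,-0.3758,-0.005,-0.009,0,0.1265,0.33, -0.0702,-0.3758,-0.005,-0.009,0,0.1265,0.33, -0.0702,-0.3758,-0.005,-0.009,0,0.1265,0.33]'; cat > st.py <<'E'
from m import *; import pickle,sys
c=camera('wrist'); o=get_obs(); print(feat(c['frame']),o['eef_pos'],rot(o).as_euler('ZYX'),o['opening'],o['grasp_force'])
pickle.dump({k:np.array(c[k]) for k in('frame','mtx','extrinsics')},open(sys.argv[1],'wb'))
S=np.array([.5203,.2036]); u=np.array([np.cos(-.278),np.sin(-.278)]); v=np.array([-u[1],u[0]])
P=lambda x,y,z:np.r_[S+u*x+v*y,z]
print('mouth corners far/near',proj(c,[P(.0135,.023,.062),P(.0135,-.023,.062),P(-.0135,.023,.062)]).round(1).tolist(),'foot far corners',proj(c,[P(.045,.045,.006),P(.045,-.045,.006)]).round(1).tolist())
zt=o['eef_pos'][2]-.132
print('zt',zt,'tip target px at tip height (far edge +3)',proj(c,[P(.003,0,zt),P(0,.01,zt),P(0,-.01,zt)]).round(1).tolist())
B=c['frame'].mean(2)
r=eval(sys.argv[2])
for y in range(r[0],r[1],2): print(y,''.join('0123456789'[int(g/25.6)] for g in B[y,r[2]:r[3]]))
E
python3 st.py w19.pkl '(150,284,262,384)'
```

```text
time_s: 26.75
eef_pos: [0.5184, 0.2013, 0.2676]
eef_rot: [0.005, 0.99, -0.138, 0.035]
wrist_force: [-0.4, -0.2, -1.2]
opening: 0.672
grasp_force: 6.6
('bore', [270, 271, 272, 273, 274, 275, 276, 277, 278, 279], 'guard', [299, 299, 299, 300, 300, None]) [0.51838453 0.20125971 0.26763326] [-0.27805363 -0.07001765  3.14130226] 0.6698819564309453 6.554916857276112
mouth corners far/near [[294.3, 218.3], [346.1, 218.2], [294.9, 247.6]] foot far corners [[276.0, 177.7], [365.0, 177.6]]
zt 0.1356332601627412 tip target px at tip height (far edge +3) [[319.5, 251.5], [305.4, 255.6], [333.6, 255.6]]
150 44444444444444444444444444444444444444444444444444444444444444444444444444444444444444444444444444444444444444444444444444
152 44444444444444444444444444444444444444444444444444444444444444444444444444444444444444444444444444444444444444444444444444
154 44444444444444444444444444444444444444444444444444444444444444444444444444444444444444444444444444444444444444444444444444
156 444444444444444444444444444444444444444444444444444444444444444444444444444444444444444444444444444444444444444444444
[... 7306 characters left out ...]
11111111111111223333333334444444444444444444444444444444444444444
274 44444444444444444444444444444444444444444444544333333211111111111111111223333333344444444444444444444444444444444444444444
276 44444444444444444444444444444444444444444444543333333211122121122222222223333333344444444444444444444444444444444444444444
278 44444444444444444444444444444444444444444444443333333322212222222222222233333333444444444444444444444444444444444444444444
280 44444444444444444444444444444444444444444444443333333333333333333333333333334433444444444444444444444444444444444444444444
282 44444444444444444444444444444444444444444444443333334444443333333444444444444444444444444444444444444444444444444444444444
```

The stand is where predicted: mouth cols 295–346, foot 276–364. The tips are centred at col 324.5 against a target of 319.5, so I'll shift y by −3.3 mm, relax the grip slightly so the shoulders fit the pocket, and go down in stages.

```bash
python3 -m jog '[0,-0.0033,0,0,0,0,0.31, 0,-0.0033,0,0,0,0,0.29, -0.001,-0.0033,0.015,0,0,0,0.29, -0.002,-0.0033,0.03,0,0,0,0.29, -0.0032,-0.0033,0.045,0,0,0,0.29, -0.0042,-0.0033,0.06,0,0,0,0.29, -0.0045,-0.0033,0.064,0,0,0,0.29, -0.0045,-0.0033,0.064,0,0,0,0.29]';python3 st.py w20.pkl '(190,284,262,384)'
```

```text
time_s: 27.8
eef_pos: [0.5191, 0.2052, 0.2032]
eef_rot: [0.005, 0.99, -0.138, 0.034]
wrist_force: [-0.7, -0.4, -1.4]
opening: 0.712
grasp_force: 6.3
('bore', [242, 243, 244, 245, 246, 247, 248, 249, 250, 251, 272, 273, 274, 275, 276, 277, 278, 279, 280], 'guard', [300, 300, 301, 301, 301, None]) [0.51938233 0.20526251 0.20374378] [-0.2769851  -0.07042535 -3.14147887] 0.7094250830256165 6.329591225367039
mouth corners far/near [[293.2, 233.5], [356.9, 233.5], [293.9, 269.1]] foot far corners [[271.5, 182.7], [378.0, 182.7]]
zt 0.07174378057792208 tip target px at tip height (far edge +3) [[325.1, 251.1], [310.9, 255.2], [339.2, 255.2]]
190 44444444445555555555555555555555555555555555555555555555555555555555555555555555555555555555555555555555555555555543234444
192 44444444444554555555555555555555555555555555555555555555555555555555555555555555555555555555555555555555555555555443444444
194 44444444444454555555555555555555555555555555555555555555555555555555555555555555555555555555555555555555555555555443344444
196 444444444444555555555555555555555555555555555555555555555555555555555555
[... 4811 characters left out ...]
22211111222333333333333345555555555555555555555555555543444444444
274 44444444444445554555555555555555555555555555544333333211111111111111111223333333455555555555555555555555555555543344444444
276 44444444444444455555555555555555555555555555554333333211111111111111111223333333455555555555555555555555555555543344444444
278 44444444444445455555555555555555555555555555553333233211122222222222222223333333555555555555555555555555555555544444444444
280 44444444444444555555555555555555555555555555543333333332222222222222223333333334555555555555555555555555555555444444444444
282 44444444444444445555555555544444455444445444443333333333333333333333333333444444444444444444444444444444444444444444444444
```

```bash
python3 -m jog '[0.002,0,0,0,0,0,0.285, 0.0015,0,0.008,0,0,0,0.285, 0.001,0,0.015,0,0,0,0.285, 0.0005,0,0.021,0,0,0,0.285, 0.0002,0,0.026,0,0,0,0.285, 0.0002,0,0.026,0,0,0,0.285]'; python3 -m jog '[-0.0004,0,0.005,0,0,0,0.28, -0.0008,0,0.01,0,0,0,0.28, -0.001,0,0.015,0,0,0,0.28, -0.001,0,0.015,0,0,0,0.28]'
```

```text
time_s: 28.6
eef_pos: [0.5207, 0.2046, 0.1769]
eef_rot: [0.005, 0.99, -0.138, 0.034]
wrist_force: [0.0, 0.7, -1.6]
opening: 0.714
grasp_force: 6.3
time_s: 29.1
eef_pos: [0.5207, 0.2045, 0.1619]
eef_rot: [0.005, 0.99, -0.138, 0.034]
wrist_force: [-0.7, -0.0, -1.2]
opening: 0.719
grasp_force: 6.3
```

```bash
python3 -m jog '[-0.0004,0,0.005,0,0,0,0.28, -0.0008,0,0.01,0,0,0,0.28, -0.001,0,0.014,0,0,0,0.28, -0.0013,0,0.018,0,0,0,0.28, -0.0013,0,0.018,0,0,0,0.28]'; python3 -m jog '[-0.0001,0,0.002,0,0,0,0.28, -0.0003,0,0.004,0,0,0,0.28, -0.0003,0,0.004,0,0,0,0.28]'
```

```text
time_s: 29.72
eef_pos: [0.5208, 0.2046, 0.144]
eef_rot: [0.005, 0.99, -0.138, 0.034]
wrist_force: [0.9, -0.3, -1.5]
opening: 0.723
grasp_force: 6.3
time_s: 30.1
eef_pos: [0.5212, 0.2046, 0.1406]
eef_rot: [0.005, 0.99, -0.138, 0.035]
wrist_force: [-0.7, 0.3, -0.7]
opening: 0.717
grasp_force: 6.6
```

```bash
python3 -m jog '[-0.0001,0,0.001,0,0,0,0.28, -0.0001,0,0.002,0,0,0,0.28, -0.0001,0,0.002,0,0,0,0.28]'; python3 st.py w21.pkl '(200,200,262,384)'|head -1
```

```text
time_s: 30.48
eef_pos: [0.5226, 0.2048, 0.1402]
eef_rot: [0.004, 0.99, -0.138, 0.036]
wrist_force: [-0.4, -0.8, 7.3]
opening: 0.719
grasp_force: 7.4
('bore', [238, 239, 240, 241, 242, 243, 244, 245, 246, 247, 248, 249, 250, 268, 269, 270, 271, 272, 273, 274, 275, 276, 277, 278, 279, 280, 281, 282], 'guard', [301, 301, 302, 302, 302, None]) [0.5225826  0.20483903 0.14019037] [-0.27709244 -0.07334584 -3.14018715] 0.7139355144168666 7.362291184253991
```

Floor contact is at the expected height. I'll release gently and retreat upward.

```bash
python3 -m jog '[0,0,-0.002,0,0,0,0.25, 0,0,-0.002,0,0,0,0.2, 0,0,-0.002,0,0,0,0.1, 0,0,-0.002,0,0,0,0, 0,0,-0.002,0,0,0,0, 0,0,-0.002,0,0,0,0, 0.0008,0,-0.012,0,0,0,0, 0.002,0,-0.03,0,0,0,0, 0.004,0,-0.06,0,0,0,0, 0.008,0,-0.11,0,0,0,0, 0.012,0,-0.165,0,0,0,0, 0.012,0,-0.165,0,0,0,0]'; python3 - <<'E'
from h import *; import pickle
o=get_obs()
for n in('wrist','side','top'):
  c=camera(n); pickle.dump({k:np.array(c[k]) for k in('frame','mtx','extrinsics')},open('f_%s.pkl'%n,'wb'))
  for t in('pliers','pliers_grip','ring','reagent','beaker','objective'): print(n,t,[(np.round(r['xyz'],3).tolist(),round(r['confidence'],2)) for r in spot_in(c,t)][:1])
  if n=='wrist':
    B=c['frame'].mean(2)
    for y in range(150,300,3): print(y,''.join('0123456789'[int(g/25.6)] for g in B[y,262:384]))
E
```

```text
time_s: 32.02
eef_pos: [0.5243, 0.2051, 0.3116]
eef_rot: [0.003, 0.99, -0.138, 0.041]
wrist_force: [0.1, 0.3, -0.2]
opening: 1.006
grasp_force: 0.0
wrist pliers [([0.519, 0.204, 0.101], 0.72)]
wrist pliers_grip [([0.518, 0.204, 0.106], 0.98)]
wrist ring []
wrist reagent [([0.687, 0.058, 0.037], 0.75)]
wrist beaker [([0.367, 0.318, 0.049], 0.96)]
wrist objective [([0.408, -0.019, 0.029], 0.58)]
150 44444444444444444444444444444444444444444444444444444444444444444444444444444444444444444444444444444444444444444444444444
153 44444444444444444444444444444444444444444444444444444444444444444444444444444444444444444444444444444444444444444444444444
156 44444444444444444444444444444444444444444444444444444444444444444444444444444444444444444444444444444444444444444444444444
159 44444444444444444444444444444444444444444444444444444444444444444444444444444444444444444444444444444444444444444444444444
162 44444444444444444444444444444444444444444444444444444444444444444444444444444444444444444444444444444444444444444444444444
165 4444444444444444444444444444444444444444444444444444444444444444
[... 5365 characters left out ...]
444444444444444444444444444
294 44444444444444444444444444444444444444444444444444444444444444444444444444444444444444444444444444444444444444444444444444
297 44444444444444444444444444444444444444444444444444444444444444444444444444444444444444444444444444444444444444444444444444
side pliers [([0.516, 0.202, 0.107], 0.69)]
side pliers_grip [([0.518, 0.2, 0.107], 0.9)]
side ring []
side reagent [([0.703, 0.052, 0.078], 0.64)]
side beaker [([0.373, 0.302, 0.043], 0.98)]
side objective [([0.403, -0.017, 0.021], 0.49)]
top pliers []
top pliers_grip []
top ring [([0.564, -0.17, 0.069], 0.94)]
top reagent [([0.704, 0.037, 0.091], 0.86)]
top beaker []
top objective [([0.399, -0.027, 0.032], 0.69)]
```

The pliers stand upright in the stand as they did at the start, the ring sits lower in its groove, and the other objects haven't moved.

```bash
python3 -c "
from bench import hand_in
print(hand_in())"
```

```text
the job is handed in; nothing more can be done
None
```

The job is handed in: my measurements put the retaining ring closed in the groove at about 0.05 rad, the pliers are back upright in their stand, and nothing else on the bench has moved; robot time was about 32 s.

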